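Put the thread back in the caddy after the sewing class

ROBOT

A 7-joint arm with a two-finger parallel gripper is mounted at the origin on the work surface. World frame = base frame: x ahead of the robot, y to its left, z up, the work surface at z = 0. Lengths are in m, angles in rad, forces in N, time in s.
With the tool pointing down it reaches from about 0.4 to 0.85 m from the base axis. Payload 4.5 kg.
Tool frame: the origin (TCP) lies between the finger pads; the fingertips stand 19 mm ahead of it and the grasp point (between the pads) is the TCP; z points along the fingers, y is the direction in which the jaws open and shut (so a half turn about z gives the same grasp; the last joint's range is limited). The gripper opens to 85 mm and grips with 20 to 120 N. Pads are 22 mm wide; open, the fingers measure 114 mm over their backs; the gripper's body (76 mm by 85 mm) begins 54 mm behind the grasp point. The pads swing forward as they close: fully open they stand 13 mm farther back than shut.
Start: joints at [-1.069, 0.689, -0.195, 1.565, 0.157, 0.902, -0.215], TCP at [0.282, 0.558, 0.227] pointing down, gripper open.
Joint ranges: [-3.01, 3.01], [-0.46, 2.08], [-1.47, 1.51], [0.13, 2.56], [-1, 4.14], [0.04, 2.09], [-2.66, 2.66]. Speed limits (rad/s): [2.57, 2.57, 3.14, 3.14, 3.14, 3.14, 3.14].

INTERFACE

Orientations are given as [roll, pitch, yaw] about the fixed x, y, z axes, in that order (R = Rz(yaw) Ry(pitch) Rx(roll)).
In Python, from plant import bot, optics, ticket gives the robot as it stands.
- The arm moves only by the shell command python3 -m pendant 'ROWS' [FORCE]. ROWS is JSON, a list of rows, each an object with "translation": the shift along the tool's x, y, z in m, a list of three; "rotation": the turn, a rotation vector about the tool's x, y, z in rad, a list of three; "grip": the opening, from -1 (shut) to 1 (fully open). A call has 1 to 5 rows; each row is the pose to reach, as a shift and turn from the pose commanded when the call began, along the tool's axes at that moment; what a row does not reach only later rows make up. A row lasts 1/10 s, in which the tool goes at most 50 mm and 8.59 degrees, less where a joint would pass 70% of its speed; a pose out of reach is approached as far as the arm can. A call with a gripper value outside its range is refused whole. The fingers move at their own pace and stop on an object; FORCE is the grip in N (left out, the last holds). Time passes only in rows, so rows that repeat a pose let the fingers close. It gives the time, the measured TCP pose, the force and the opening at its end, in the units of the state.
- bot.state(): the state, without advancing time (a new reading comes with each control period).
- optics.snapshot(name): name is "side" or "top" or "wrist"; returns the picture (420x560x3 uint8, red, green, blue); there is no depth.
- optics.camera_model(name): a dict with "K" (3x3 intrinsics, pixels), "pose" (4x4, takes a point from camera to world coordinates); the wrist camera has in their place "hand_eye" (4x4, takes a point from camera to tool coordinates, whose origin is the TCP and whose axes are the flange's). Camera axes: x right, y up, looking along -z (the intrinsics and any distortion apply to the point x, -y, -z); pixel columns grow to the right and rows downward; lengths in m; the calibration is good to about 2 mm. A picture is of the moment at which its call begins: read the wrist's pose just before it. camera_model takes no time and is no camera call.
- ticket.close_job(): hands the job in, once; it reports no verdict.
Trained networks look in the newest picture that a camera, given by its name, has taken for a name from the list of things; names that differ only in an ending like _2 or _b are one class to them, and where a whole thing is asked for, a point or a joint stands for the part that bears it (a point fixed in the world has none). Each returns a list of dicts, best first, with "p" (0 to 1); they miss things now and then, are a little off and sometimes report something else, mostly with a low value. They report only what shows in the picture. A call takes as long as a camera call. They do not tell look-alikes from the thing itself.
- optics.find_in(camera, thing): "pixel" ([column, row] in pixels, amid what is visible of it).
- optics.mark_of(camera, thing): "pixel" ([column, row] in pixels: a listed point, or the origin of a listed thing).
The state is a dict: "clock": time; "q": joint angles; "qvel": joint speeds; "joint_torque": joint torques, N m; "ee_pos": TCP position; "eef_rot": TCP orientation; "force": force on the tool from outside, world axes, zero at the start; "ft_torque": the same for the moment, N m; "width": opening from 0.0 (shut) to 1.0 (fully open).
Only numpy, scipy, OpenCV 4.12 (cv2) and the standard library are available. Lean on these libraries where they do the work, as an engineer would, in place of code of your own. Each camera call takes 0.05 s, during which the arm holds its last target.

TASK

The sewing class is over: put the four full pieces of thread left on the table back into the thread caddy, each in the bin that already holds its own kind - the full cone standing upright with the cones, both full reels standing upright with the reels, and the bobbin lying flat with the bobbins. The empty cone, the empty reel and the coat button do not belong in the caddy: leave them where they are. Let go of everything at the end.

Things in the scene. Friction and masses are not known exactly. Their poses are not given: they have to be found in the camera images.
- cone: full overlocker cone of ecru thread: wound body 56 mm across at the foot, tapering evenly to 52 mm at 70 mm height, then a shoulder and the bare 21 mm wide white core end up to 95 mm; about 0.13 kg. Origin: centre of its underside; z up along its axis; it stands upright on the table at the start.
- reel_a: full sewing reel of ecru thread: wound cylinder 34 mm across up to 46 mm height, then the bare 16 mm white core end up to 56 mm; about 0.035 kg; the same as reel_b. Origin: centre of its underside; z up along its axis; it stands upright on the table at the start.
- reel_b: full sewing reel, the same as reel_a: 34 mm across, 56 mm high. Origin: centre of its underside; z up along its axis; it stands upright on the table at the start.
- bobbin: full machine bobbin lying flat: two pierced aluminium flanges 26 mm across with ecru thread between, 12 mm high, about 0.016 kg. Origin: centre of its underside; z up along its axis.
- empty_cone: empty cone (look-alike, stays): bare white plastic cone core without thread, 52 mm across at the foot, 21 mm at the top, 95 mm high, very light. Origin: centre of its underside; z up along its axis; it stands upright on the table at the start.
- empty_reel: empty reel (look-alike, stays): bare 16 mm white plastic core on a flange 31 mm across and 3 mm thick, 56 mm high, no thread, very light and easily tipped. Origin: centre of its underside; z up along its axis; it stands upright on the table at the start.
- coat_button: dark horn coat button (look-alike, stays) lying flat: 26 mm across, 5 mm thick, raised rim and four small holes. Origin: centre of its underside; z up. (Also on the table, more than 0.77 m ahead of the robot or beyond the right-hand side of the thread: a 132 mm high jar of buttons, a tape measure and shears, not part of the job.)
- bin_cones: Cones' bin: grey open bin in the caddy, 96 (x) x 156 (y) x 28 mm high, walls and floor 4 mm. Origin: centre of underside, 6 mm above the table; z up; y along its long side towards its stock. Stock: one full cone, 95 mm high, at y +42. Free floor: x -44 to 44, y -74 to 14. The 3 bins, alike but for stock, stand side by side in any order, 100 mm apart along x, same yaw, all fixed.
- bin_reels: Reels' bin: size, origin and axes as bin_cones. Stock (fixed): two full reels, 56 mm high, at x -22 and +22, y +52. Free floor: x -44 to 44, y -74 to 35 mm, room for two more reels side by side (x -22 and +22, y -34). The plywood caddy around the bins is fixed: sides 22 mm high, and across each end of the row, 153 mm from the middle bin's centre, a carrying dowel 57 to 60 mm above the table.
- bin_bobbins: Bobbins' bin: size, origin and axes as bin_cones. Stock (fixed): seven bobbins in one to two layers (up to 28 mm above the origin) at y +15 to +72 mm. Free floor: x -44 to 44, y -74 to 15 mm.
Mind the look-alikes: they are no part of the job. Leave any yellow look-alike of the cone alone. Several things look just like the bobbin: the one meant starts nearest to the robot's base.

How it is judged:
By the outcome, as a careful person would: the job done as asked, in the order asked, and still so for the second after the job is handed in, with the robot touching nothing.
It also fails if it takes over 112 s, if anything falls off the work surface, if the arm or the gripper's body presses on something with over 40 N, if the wrist force passes 120 N, or if a joint passes its speed limit or range.

## Working session

There is one attempt and no reset: what is moved stays moved. The work goes in short steps, Python scripts to look and compute and a shell command to move; the robot and the scene stay as the last step left them, time stands still between calls to the robot, and variables do not carry over. Pictures are saved under pics/ and viewed, and the job is handed in when it is done.

```bash
ls; mkdir -p pics
cat > h.py <<'E'
import numpy as np, cv2
from scipy.spatial.transform import Rotation as R
from plant import bot, optics, ticket
def snap(n,f):
    im=optics.snapshot(n); cv2.imwrite('pics/'+f+'.png',im[:,:,::-1]); return im
def Tcam(n):
    m=optics.camera_model(n)
    if 'pose' in m: return m,np.array(m['pose'])
    s=bot.state(); T=np.eye(4); T[:3,:3]=R.from_euler('xyz',s['eef_rot']).as_matrix(); T[:3,3]=s['ee_pos']
    return m,T@np.array(m['hand_eye'])
def pix2w(n,px,z):
    m,T=Tcam(n); K=np.array(m['K']); d=m.get('dist',m.get('distortion'))
    p=cv2.undistortPoints(np.array([[px]],float),K,None if d is None else np.array(d,float))[0,0]
    v=T[:3,:3]@np.array([p[0],-p[1],-1]); o=T[:3,3]; return o+v*(z-o[2])/v[2]
def w2pix(n,P):
    m,T=Tcam(n); K=np.array(m['K']); c=np.linalg.inv(T)@np.append(P,1); d=m.get('dist',m.get('distortion'))
    q=np.array([[c[0],-c[1],-c[2]]]); return cv2.projectPoints(q,np.zeros(3),np.zeros(3),K,None if d is None else np.array(d,float))[0][0,0]
def rel(P):
    s=bot.state(); M=R.from_euler('xyz',s['eef_rot']).as_matrix(); return M.T@(np.array(P)-s['ee_pos'])
E
python3 - <<'E'
from h import *
print(bot.state())
for n in ['top','side','wrist']:
    m=optics.camera_model(n); print(n,m); snap(n,n+'0')
E
```

```text
pics
{'clock': 0.0, 'q': array([-1.06919531,  0.69000776, -0.19447818,  1.5663753 ,  0.15729671,
        0.90251871, -0.21512254]), 'qvel': array([ 0.00092862, -0.00121462,  0.00060405, -0.000917  , -0.0015804 ,
        0.00055523, -0.00079541]), 'joint_torque': array([ 2.66310199e-04, -5.39607525e+01, -1.26682866e+00, -1.58538312e+01,
        8.86923925e-03,  9.64644947e-03,  2.12381430e-06]), 'ee_pos': array([0.28158544, 0.55720934, 0.22636   ]), 'eef_rot': array([-3.13967977e+00,  1.61252835e-04,  2.67382783e+00]), 'force': array([-0.44634277,  0.94159276,  0.34663716]), 'ft_torque': array([ 0.01606345,  0.01292539, -0.02495869]), 'width': 1.0009026853480396}
top {'K': array([[519.12868691,   0.        , 284.99552671],
       [  0.        , 519.12868691, 203.01406918],
       [  0.        ,   0.        ,   1.        ]]), 'pose': array([[ 0.01566818,  0.98850585, -0.15036852,  0.37731278],
       [-0.99985826,  0.01641644,  0.00373609, -0.0281566 ],
       [ 0.00616166,  0.15028867,  0.98862296,  1.06887274],
       [ 0.        ,  0.        ,  0.        ,  1.        ]])}
side {'K':
[... 230 characters left out ...]
  [-0.21779747,  0.45565246, -0.86310202, -0.9436883 ],
       [ 0.02133547,  0.88634274,  0.46253795,  0.55995034],
       [ 0.        ,  0.        ,  0.        ,  1.        ]])}
wrist {'K': array([[351.98068588,   0.        , 276.84197042],
       [  0.        , 351.98068588, 211.89939208],
       [  0.        ,   0.        ,   1.        ]]), 'hand_eye': array([[ 8.13556134e-04,  9.44257914e-01,  3.29205605e-01,
         8.51600494e-02],
       [ 9.99999658e-01, -7.18935222e-04, -4.09153372e-04,
        -3.70353902e-04],
       [-1.49668805e-04,  3.29205825e-01, -9.44258176e-01,
        -1.47944270e-01],
       [ 0.00000000e+00,  0.00000000e+00,  0.00000000e+00,
         1.00000000e+00]])}
```

View pics/top0.png

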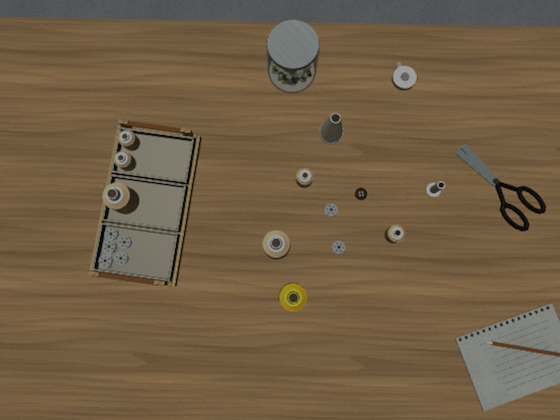

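View pics/side0.png

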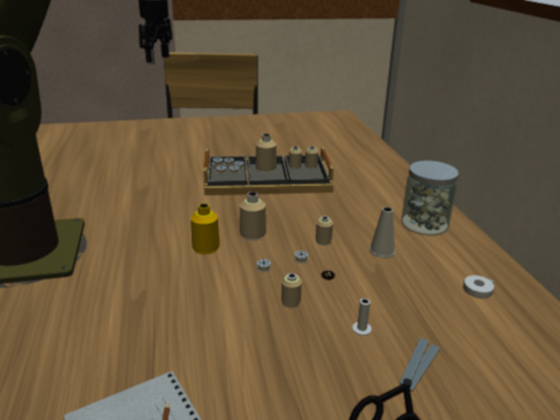

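View pics/wrist0.png

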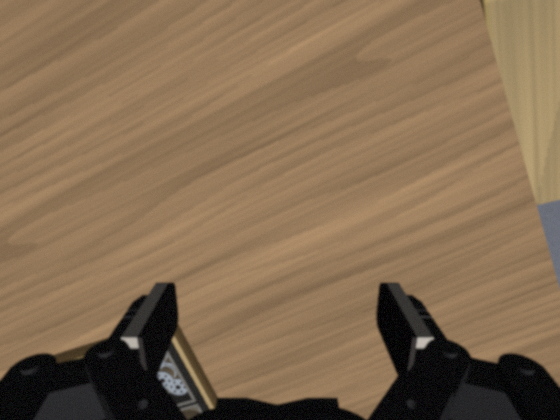

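Run:
```python
from h import *
H=dict(cone=0,reel_a=0,bobbin=0,empty_cone=0,empty_reel=0,coat_button=0,bin_cones=.006,bin_reels=.006,bin_bobbins=.006)
for n in ['top','side']:
  for t in H:
    for d in optics.mark_of(n,t)[:6]:
        if d['p']>.15: print(n,t,round(d['p'],2),np.round(d['pixel']),pix2w(n,d['pixel'],H[t]).round(3)[:2])
```

```text
top cone 0.68 [290. 294.] [ 0.352 -0.046]
top cone 0.57 [275. 248.] [ 0.446 -0.014]
top reel_a 0.64 [303. 180.] [ 0.59  -0.069]
top reel_a 0.53 [391. 238.] [ 0.471 -0.252]
top reel_a 0.38 [330. 129.] [ 0.7   -0.125]
top bobbin 0.58 [338. 246.] [ 0.452 -0.143]
top bobbin 0.54 [332. 209.] [ 0.529 -0.13 ]
top empty_cone 0.6 [328. 132.] [ 0.694 -0.121]
top empty_reel 0.47 [436. 190.] [ 0.572 -0.348]
top coat_button 0.67 [362. 194.] [ 0.561 -0.193]
top bin_cones 0.8 [145. 200.] [0.54  0.257]
top bin_reels 0.57 [154. 156.] [0.635 0.244]
top bin_bobbins 0.7 [136. 256.] [0.426 0.27 ]
side cone 0.86 [253. 235.] [ 0.45  -0.021]
side cone 0.8 [206. 246.] [ 0.35  -0.047]
side reel_a 0.73 [317. 242.] [ 0.575 -0.073]
side bobbin 0.68 [261. 266.] [ 0.446 -0.137]
side bobbin 0.47 [299. 260.] [ 0.523 -0.127]
side empty_cone 0.73 [267. 179.] [0.532 0.253]
side empty_cone 0.58 [385. 253.] [ 0.698 -0.136]
side empty_reel 0.66 [362. 329.] [ 0.574 -0.341]
side empty_reel 0.51 [263. 268.] [ 0.449 -0.142]
side coat_button 0.42 [330. 274.] [ 0.569 -0.185]
side bin_cones 0.84 [266. 177.] [0.531 0.251]
side bin_reels 0.7 [305. 175.] [0.633 0.245]
side bin_reels 0.3 [253. 234.] [ 0.449 -0.026]
side bin_bobbins 0.58 [227. 178.] [0.431 0.259]
```

The top view shows:
- **Cone candidates:** ecru (276,243), yellow (293,297), bare grey/white (332,127).
- **Full reels:** (304,177) and (396,233). The bare reel is at (435,188).
- **Bobbin candidates:** (338,247) and (331,210). The coat button is at (361,194).
- **Bins, from bottom to top of the picture:** bobbins, cones, reels.

By description I choose the ecru cone, the two wound reels, and the bobbin at (338,247), which is 0.47 m from the base against 0.54 m for the other. Next is a close crop to check.

Run:
```python
from h import *
im=cv2.imread('pics/top0.png')
a=cv2.resize(im[160:315,250:450],None,fx=4,fy=3.8,interpolation=cv2.INTER_CUBIC)
a=cv2.resize(im[165:310,255:450],None,fx=4,fy=4,interpolation=cv2.INTER_CUBIC);a=cv2.convertScaleAbs(a,alpha=1.6)
cv2.imwrite('pics/cropA.png',a)
b=cv2.resize(im[115:290,85:205],None,fx=3.4,fy=3.4,interpolation=cv2.INTER_CUBIC);b=cv2.convertScaleAbs(b,alpha=1.6)
cv2.imwrite('pics/cropB.png',b)
```

```text
(no output)
```

View pics/cropA.png

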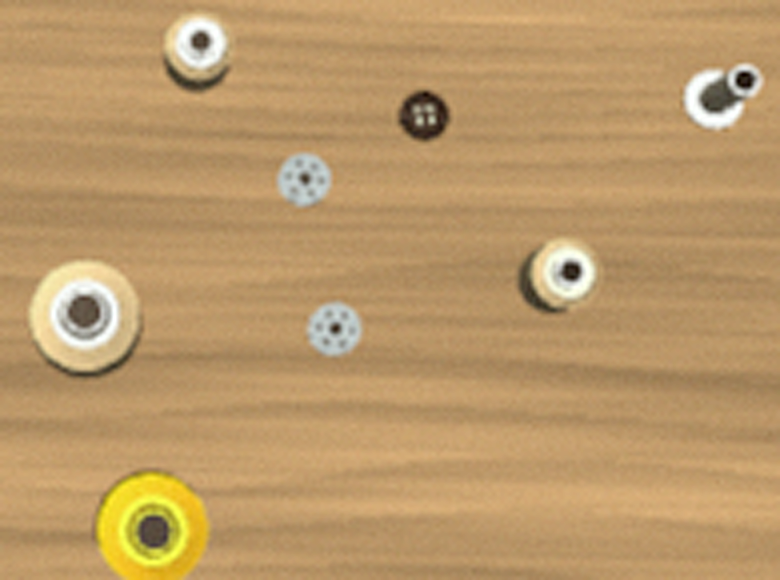

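View pics/cropB.png

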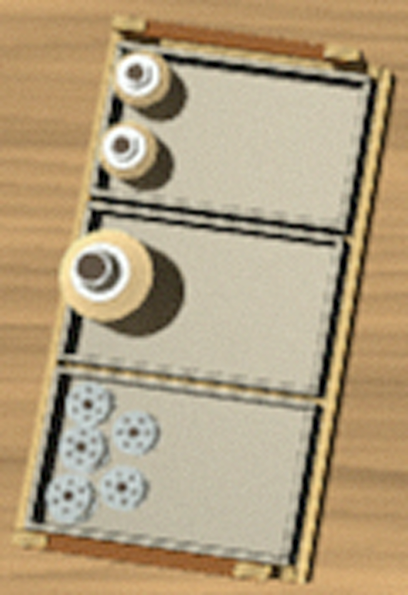

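Run:
```python
from h import *
for t,p,z in [('cone',(276,243),.095),('reel_a',(305,175.4),.056),('reel_b',(397.3,232.7),.056),('bobbin',(338.75,247),.012),('yellow',(293.3,297.6),.095)]:
    P=pix2w('top',p,z); print(t,P.round(4)[:2], 'side px',w2pix('side',P).round(1))
# caddy fit: points in middle-bin frame (marks: bins centre; stock tops; )
src=[(0,.042),(.078,.052),(.122,.052),(0,0),(.1,0),(-.1,0)]
px=[((113.5,194.2),.105),((121.2,157.9),.066),((124.7,136.5),.066)]
dst=[pix2w('top',p,z)[:2] for p,z in px]
dst+=[np.array([.5355,.254]),np.array([.634,.2445]),np.array([.4285,.2645])]
print(np.round(dst,4))
from scipy.optimize import least_squares
def f(v):
    c,s=np.cos(v[2]),np.sin(v[2]); return np.concatenate([[v[0]+c*a-s*b-d[0],v[1]+s*a+c*b-d[1]] for (a,b),d in zip(src,dst)])
r=least_squares(f,[.53,.25,-.12],loss='soft_l1',f_scale=.003);print(r.x, (r.fun*1000).round(1))
v=r.x;c,s=np.cos(v[2]),np.sin(v[2])
W=lambda a,b:np.array([v[0]+c*a-s*b,v[1]+s*a+c*b])
for n,a,b in [('cone',0,-.035),('r1',.1,-.048),('r2',.1,.0),('bob',-.1,-.035)]: print(n,W(a,b).round(4))
# check corners overlay
im=cv2.imread('pics/top0.png'); im=cv2.resize(im,None,fx=1,fy=1)
for i in(-1,0,1):
    q=[w2pix('top',np.append(W(i*.1+a,b),.034)) for a,b in[(-.048,-.078),(.048,-.078),(.048,.078),(-.048,.078)]]
    cv2.polylines(im,[(np.array(q)*16).astype(int)],True,(0,0,255),1,cv2.LINE_AA,4)
cv2.imwrite('pics/ov.png',cv2.resize(im[105:300,75:215],None,fx=3,fy=3,interpolation=cv2.INTER_CUBIC))
# target: yaw
s_=bot.state();print(s_['eef_rot'], 'yaw target',np.pi/2+v[2])
```

```text
cone [ 0.4493 -0.0162] side px [251.7 193.7]
reel_a [ 0.5876 -0.0709] side px [324.2 217.5]
reel_b [ 0.4762 -0.2529] side px [291.1 275.3]
bobbin [ 0.4494 -0.1429] side px [263.2 262.7]
yellow [ 0.349  -0.0499] side px [203.  205.4]
[[0.5353 0.2907]
 [0.6146 0.2931]
 [0.6584 0.2889]
 [0.5355 0.254 ]
 [0.634  0.2445]
 [0.4285 0.2645]]
[ 0.53173717  0.25218252 -0.11357312] [ 1.2  3.2  0.5  1.9  0.5  1.1 -3.8 -1.8 -2.9 -3.7  3.9 -1. ]
cone [0.5278 0.2174]
r1 [0.6257 0.1932]
r2 [0.6311 0.2408]
bob [0.4284 0.2287]
[ 3.14153211e+00 -2.62721993e-05  2.67386309e+00] yaw target 1.4572232042215962
```

View pics/ov.png

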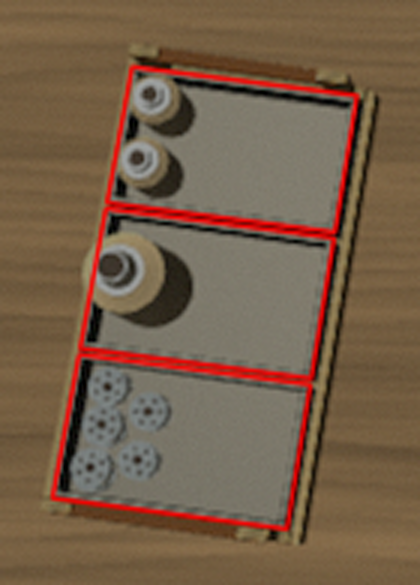

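```bash
cat >> h.py <<'E'
def go(P,yaw=1.457):
    s=bot.state(); M=R.from_euler('xyz',s['eef_rot']); T=R.from_euler('xyz',[np.pi,0,yaw])
    print('t',round(float(s['clock']),2),'pos',s['ee_pos'].round(4),'rot',s['eef_rot'].round(3),'w',round(float(s['width']),3),'F',s['force'].round(1))
    print(' rel',rel(P).round(4),'rotv',(M.inv()*T).as_rotvec().round(3))
E
python3 -c "
from h import *
go([.4493,-.0162,.2])"
```

```text
t 1.05 pos [0.2818 0.5579 0.2272] rot [ 3.142 -0.     2.674] w 0.998 F [0.7 0.2 0.4]
 rel [-0.4084 -0.4369  0.0272] rotv [ 0.    -0.     1.217]
```

```bash
python3 -m pendant '[{"translation":[-0.03,-0.032,0],"rotation":[0,0,0.13],"grip":1},{"translation":[-0.06,-0.064,0],"rotation":[0,0,0.26],"grip":1},{"translation":[-0.09,-0.096,0],"rotation":[0,0,0.39],"grip":1},{"translation":[-0.12,-0.128,0],"rotation":[0,0,0.52],"grip":1},{"translation":[-0.15,-0.16,0],"rotation":[0,0,0.65],"grip":1}]' 40; python3 -c "
from h import *
go([.4493,-.0162,.2])"
```

```text
clock: 1.55
ee_pos: [0.3439, 0.3459, 0.2275]
eef_rot: [3.141, -0.0, 2.019]
force: [0.8, -0.7, -0.4]
width: 1.0
t 1.55 pos [0.3439 0.3459 0.2275] rot [ 3.141 -0.     2.019] w 1.0 F [ 0.8 -0.7 -0.4]
 rel [-0.372  -0.0619  0.0273] rotv [ 0.001 -0.001  0.562]
```

```bash
python3 -m pendant '[{"translation":[-0.04,-0.007,0],"rotation":[0,0,0.12],"grip":1},{"translation":[-0.08,-0.014,0],"rotation":[0,0,0.24],"grip":1},{"translation":[-0.12,-0.021,0],"rotation":[0,0,0.36],"grip":1},{"translation":[-0.16,-0.028,0],"rotation":[0,0,0.48],"grip":1},{"translation":[-0.2,-0.033,0],"rotation":[0,0,0.562],"grip":1}]'; python3 -c "
from h import *
go([.4493,-.0162,.2])
snap('wrist','w1')"
```

```text
clock: 2.05
ee_pos: [0.4016, 0.1518, 0.2275]
eef_rot: [3.141, -0.0, 1.458]
force: [0.0, -0.0, 0.1]
width: 1.004
t 2.05 pos [0.4016 0.1518 0.2275] rot [ 3.141 -0.     1.458] w 1.004 F [ 0.  -0.   0.1]
 rel [-0.1616  0.0662  0.0274] rotv [ 0.001 -0.     0.001]
```

View pics/w1.png

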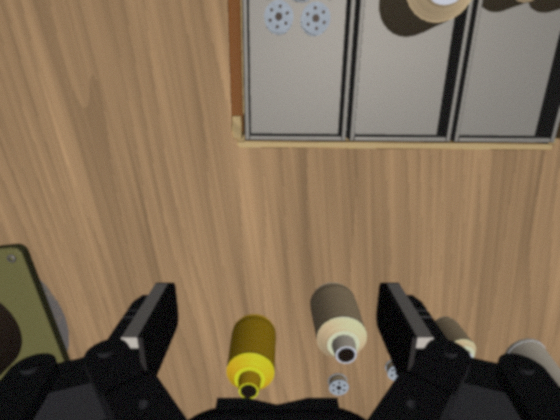

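```bash
python3 -c "
from h import *
print(pix2w('wrist',(344.5,348),.095).round(4), pix2w('wrist',(249,390),.095).round(4))"
python3 -m pendant '[{"translation":[-0.04,0.016,0],"rotation":[0,0,0],"grip":1},{"translation":[-0.08,0.032,0],"rotation":[0,0,0],"grip":1},{"translation":[-0.12,0.048,0],"rotation":[0,0,0],"grip":1},{"translation":[-0.162,0.066,0],"rotation":[0,0,0],"grip":1},{"translation":[-0.162,0.066,0],"rotation":[0,0,0],"grip":1}]'; python3 -c "
from h import *
go([.4493,-.0162,.058])"
```

```text
[ 0.4503 -0.0177  0.095 ] [ 0.3497 -0.0583  0.095 ]
clock: 2.6
ee_pos: [0.4512, -0.0222, 0.2276]
eef_rot: [3.138, 0.003, 1.45]
force: [-0.4, 1.2, 0.3]
width: 1.004
t 2.6 pos [ 0.4512 -0.0222  0.2276] rot [3.138e+00 3.000e-03 1.450e+00] w 1.004 F [-0.4  1.2  0.3]
 rel [ 0.0063 -0.0031  0.1696] rotv [ 0.003  0.003 -0.007]
```

```bash
python3 -m pendant '[{"translation":[-0.001,0,0.03],"rotation":[0,0,0],"grip":1},{"translation":[-0.001,0,0.07],"rotation":[0,0,0],"grip":1},{"translation":[-0.001,0,0.11],"rotation":[0,0,0],"grip":1},{"translation":[-0.001,0,0.145],"rotation":[0,0,0],"grip":1},{"translation":[-0.001,0,0.173],"rotation":[0,0,0],"grip":1}]'; python3 -c "
from h import *
go([.4500,-.017,.054])"; python3 -m pendant '[{"translation":[0,0,0],"rotation":[0,0,0],"grip":0.5},{"translation":[0,0,0],"rotation":[0,0,0],"grip":0.2},{"translation":[0,0,0],"rotation":[0,0,0],"grip":0},{"translation":[0,0,0],"rotation":[0,0,0],"grip":-0.3},{"translation":[0,0,0],"rotation":[0,0,0],"grip":-0.3}]' 40; python3 -c "
from h import *
go([.4500,-.017,.054])
snap('side','s1')"
```

```text
clock: 3.1
ee_pos: [0.4492, -0.0152, 0.0524]
eef_rot: [-3.141, -0.001, 1.463]
force: [0.6, 0.4, 0.7]
width: 1.003
t 3.1 pos [ 0.4492 -0.0152  0.0524] rot [-3.141e+00 -1.000e-03  1.463e+00] w 1.003 F [0.6 0.4 0.7]
 rel [-0.0017  0.001  -0.0016] rotv [-0.001 -0.001  0.006]
clock: 3.6
ee_pos: [0.4503, -0.016, 0.0555]
eef_rot: [3.139, -0.0, 1.462]
force: [0.9, 0.8, 6.1]
width: 0.589
t 3.6 pos [ 0.4503 -0.016   0.0555] rot [ 3.139 -0.     1.462] w 0.589 F [0.9 0.8 6.1]
 rel [-0.0011 -0.0002  0.0015] rotv [ 0.003 -0.     0.005]
```

View pics/s1.png

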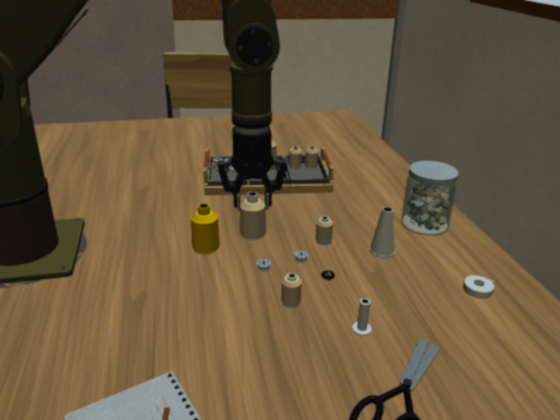

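```bash
python3 -c "
from h import *
print(w2pix('side',bot.state()['ee_pos']))
im=snap('side','s2'); cv2.imwrite('pics/s2c.png',cv2.resize(im[100:300,150:350,::-1],None,fx=3,fy=3))
snap('wrist','w2');go([.4500,-.017,.054])"
```

```text
[252.35330281 210.83733058]
t 3.75 pos [ 0.4504 -0.016   0.0555] rot [ 3.139e+00 -1.000e-03  1.462e+00] w 0.586 F [0.8 0.3 8.5]
 rel [-0.001  -0.0002  0.0015] rotv [ 0.003 -0.001  0.005]
```

View pics/s2c.png

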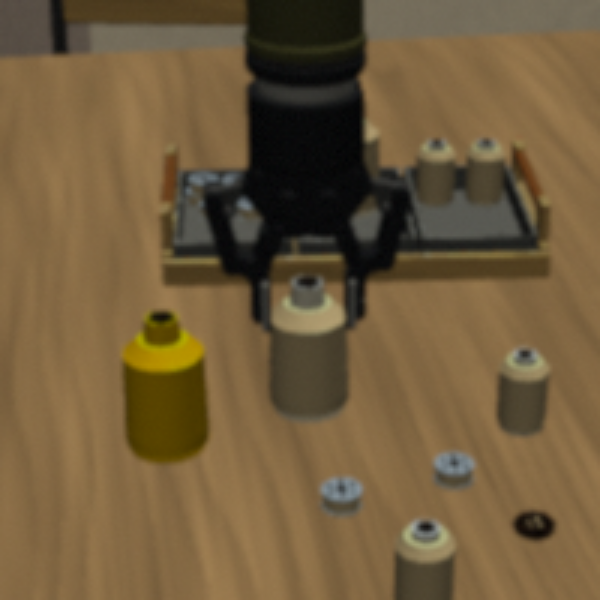

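View pics/w2.png

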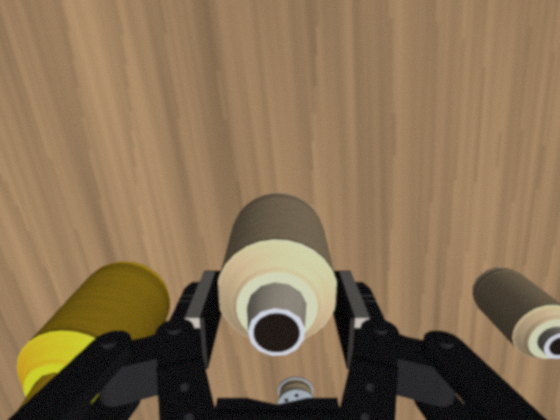

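```bash
python3 -m pendant '[{"translation":[0,0,0],"rotation":[0,0,0],"grip":-0.3},{"translation":[0,0,-0.01],"rotation":[0,0,0],"grip":-0.3},{"translation":[0,0,-0.03],"rotation":[0,0,0],"grip":-0.3},{"translation":[0,0,-0.06],"rotation":[0,0,0],"grip":-0.3},{"translation":[0,0,-0.09],"rotation":[0,0,0],"grip":-0.3}]' 60; python3 -c "
from h import *
go([.5278,.2174,.145])
im=snap('side','s3'); cv2.imwrite('pics/s3c.png',cv2.resize(im[100:300,150:350,::-1],None,fx=3,fy=3))"
```

```text
clock: 4.25
ee_pos: [0.4487, -0.0161, 0.1456]
eef_rot: [-3.141, -0.0, 1.462]
force: [0.2, 0.8, -2.1]
width: 0.58
t 4.25 pos [ 0.4487 -0.0161  0.1456] rot [-3.141 -0.     1.462] w 0.58 F [ 0.2  0.8 -2.1]
 rel [0.2407 0.0532 0.0006] rotv [-0.001 -0.     0.005]
```

View pics/s3c.png

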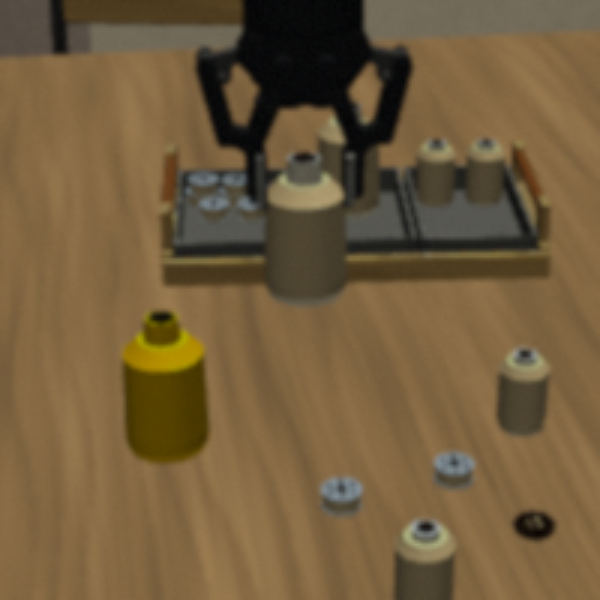

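```bash
python3 -m pendant '[{"translation":[0.03,0.007,0],"rotation":[0,0,0],"grip":-0.3},{"translation":[0.075,0.017,0],"rotation":[0,0,0],"grip":-0.3},{"translation":[0.12,0.027,0],"rotation":[0,0,0],"grip":-0.3},{"translation":[0.165,0.037,0],"rotation":[0,0,0],"grip":-0.3},{"translation":[0.205,0.045,0],"rotation":[0,0,0],"grip":-0.3}]'; python3 -m pendant '[{"translation":[0.025,0.006,0],"rotation":[0,0,0],"grip":-0.3},{"translation":[0.035,0.008,0],"rotation":[0,0,0],"grip":-0.3},{"translation":[0.035,0.008,0],"rotation":[0,0,0],"grip":-0.3},{"translation":[0.035,0.008,0],"rotation":[0,0,0],"grip":-0.3}]';python3 -c "
from h import *
go([.5278,.2174,.07])
snap('wrist','w3')
print(pix2w('wrist',(276,212),.034))"
```

```text
clock: 4.8
ee_pos: [0.5165, 0.1855, 0.1448]
eef_rot: [3.141, -0.001, 1.463]
force: [1.4, -0.1, -1.3]
width: 0.579
clock: 5.2
ee_pos: [0.5274, 0.2144, 0.1442]
eef_rot: [-3.141, 0.002, 1.46]
force: [-0.6, -0.4, -0.8]
width: 0.579
t 5.2 pos [0.5274 0.2144 0.1442] rot [-3.141e+00  2.000e-03  1.460e+00] w 0.579 F [-0.6 -0.4 -0.8]
 rel [0.0032 0.0002 0.0742] rotv [-0.001  0.002  0.003]
[0.5260012  0.20855458 0.034     ]
```

View pics/w3.png

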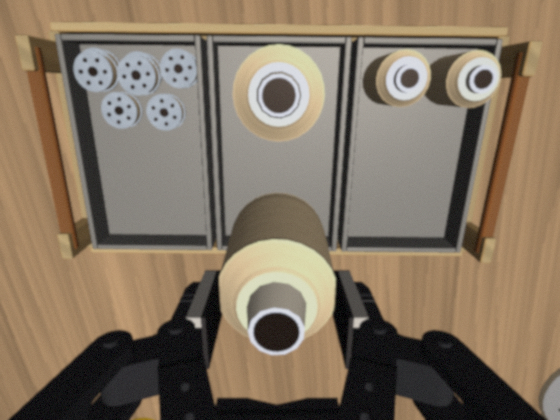

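```bash
python3 -c "
from h import *
a=1.457-np.pi/2;c,s=np.cos(a),np.sin(a)
def B(p,z):
    d=pix2w('wrist',p,z)[:2]-[.53174,.25218]; print(p,(1000*np.array([c*d[0]+s*d[1],-s*d[0]+c*d[1]])).round(1))
B((279,97),.105);B((280,243),.034);B((209,40),.034);B((349,40),.034);B((215,242),.034);B((344,242),.034);B((411,77),.066);B((482,77),.066);print(1/1)"
```

```text
(279, 97) [ 0.8 42.5]
(280, 243) [  2.5 -70.3]
(209, 40) [-45.4  76.8]
(349, 40) [47.4 77. ]
(215, 242) [-49.5 -69.6]
(344, 242) [ 53.8 -69.3]
(411, 77) [80.1 53.3]
(482, 77) [122.7  53.4]
1.0
```

```bash
python3 -m pendant '[{"translation":[0.001,0,0.02],"rotation":[0,0,0],"grip":-0.3},{"translation":[0.001,0,0.045],"rotation":[0,0,0],"grip":-0.3},{"translation":[0.001,0,0.062],"rotation":[0,0,0],"grip":-0.3},{"translation":[0.001,0,0.071],"rotation":[0,0,0],"grip":-0.3},{"translation":[0.001,0,0.073],"rotation":[0,0,0],"grip":-0.3}]'; python3 -c "
from h import *
go([.5278,.2174,.0655])
im=snap('side','s4'); cv2.imwrite('pics/s4c.png',cv2.resize(im[50:250,180:380,::-1],None,fx=3,fy=3))"
```

```text
clock: 5.75
ee_pos: [0.5276, 0.216, 0.0705]
eef_rot: [-3.14, 0.002, 1.46]
force: [0.5, -0.4, -1.2]
width: 0.58
t 5.75 pos [0.5276 0.216  0.0705] rot [-3.14e+00  2.00e-03  1.46e+00] w 0.58 F [ 0.5 -0.4 -1.2]
 rel [0.0015 0.     0.005 ] rotv [-0.002  0.002  0.003]
```

View pics/s4c.png

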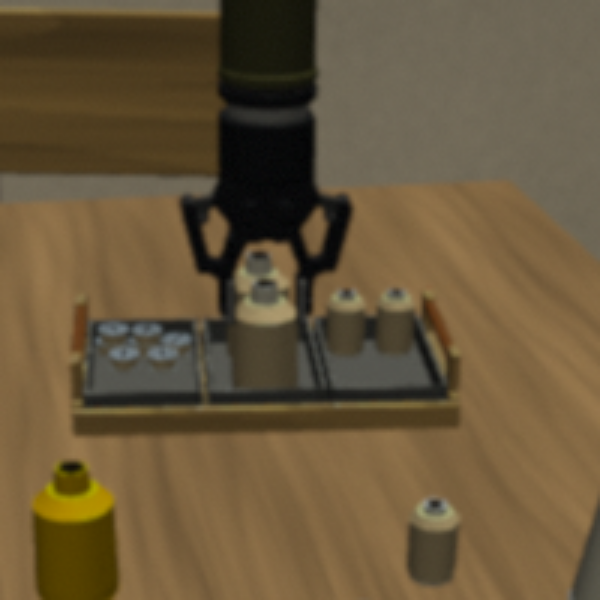

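```bash
python3 -m pendant '[{"translation":[0,0,0.002],"rotation":[0,0,0],"grip":-0.3},{"translation":[0,0,0.004],"rotation":[0,0,0],"grip":-0.3},{"translation":[0,0,0.005],"rotation":[0,0,0],"grip":-0.3}]'
```

```text
clock: 6.1
ee_pos: [0.5285, 0.2179, 0.0667]
eef_rot: [3.141, -0.001, 1.462]
force: [0.5, 0.3, -0.8]
width: 0.581
```

```bash
python3 -m pendant '[{"translation":[0,0,0.002],"rotation":[0,0,0],"grip":-0.3},{"translation":[0,0,0.003],"rotation":[0,0,0],"grip":-0.3}]'
```

```text
clock: 6.3
ee_pos: [0.5289, 0.2179, 0.0655]
eef_rot: [3.14, -0.001, 1.462]
force: [-3.2, -1.6, 25.1]
width: 0.576
```

```bash
python3 -m pendant '[{"translation":[0,0,-0.002],"rotation":[0,0,0],"grip":0.2},{"translation":[0,0,-0.002],"rotation":[0,0,0],"grip":0.4},{"translation":[0,0,-0.002],"rotation":[0,0,0],"grip":0.7},{"translation":[0,0,-0.002],"rotation":[0,0,0],"grip":0.7},{"translation":[0,0,-0.002],"rotation":[0,0,0],"grip":0.7}]'; python3 -m pendant '[{"translation":[0,0,-0.01],"rotation":[0,0,0],"grip":0.7},{"translation":[0,0,-0.04],"rotation":[0,0,0],"grip":0.7},{"translation":[0,0,-0.08],"rotation":[0,0,0],"grip":0.7},{"translation":[0,0,-0.12],"rotation":[0,0,0],"grip":0.7},{"translation":[0,0,-0.13],"rotation":[0,0,0],"grip":0.7}]'; python3 -c "
from h import *
go([.5876,-.0709,.14])
im=snap('side','s5'); cv2.imwrite('pics/s5c.png',cv2.resize(im[50:250,180:380,::-1],None,fx=3,fy=3))"
```

```text
clock: 6.8
ee_pos: [0.5281, 0.2178, 0.065]
eef_rot: [-3.141, 0.0, 1.462]
force: [0.4, 0.2, -0.3]
width: 0.851
clock: 7.3
ee_pos: [0.5308, 0.2185, 0.2001]
eef_rot: [3.134, -0.004, 1.461]
force: [0.8, 0.8, -0.3]
width: 0.851
t 7.3 pos [0.5308 0.2185 0.2001] rot [ 3.134 -0.004  1.461] w 0.851 F [ 0.8  0.8 -0.3]
 rel [-0.2817  0.0876  0.0596] rotv [ 0.007 -0.004  0.004]
```

View pics/s5c.png

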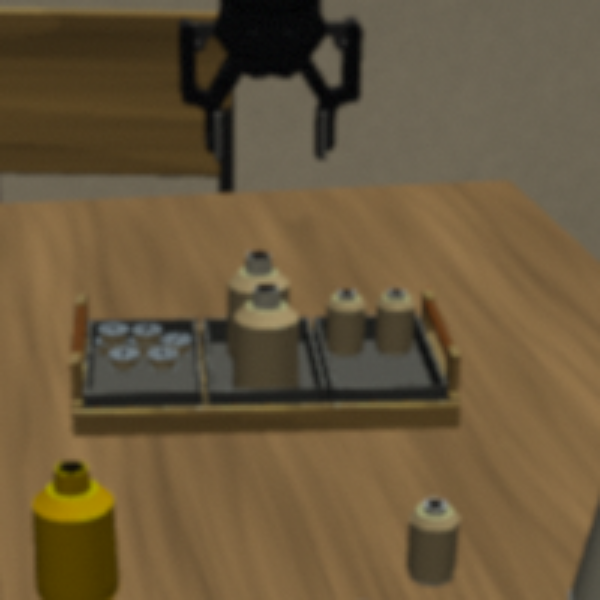

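The cone stands upright in its bin at crop (267,340). Next is reel_a.

```bash
python3 -m pendant '[{"translation":[-0.035,0.011,0],"rotation":[0,0,0],"grip":0.5},{"translation":[-0.08,0.025,0],"rotation":[0,0,0],"grip":0.5},{"translation":[-0.125,0.039,0],"rotation":[0,0,0],"grip":0.5},{"translation":[-0.17,0.053,0],"rotation":[0,0,0],"grip":0.5},{"translation":[-0.215,0.067,0],"rotation":[0,0,0],"grip":0.5}]'; python3 -m pendant '[{"translation":[-0.035,0.011,0.02],"rotation":[0,0,0],"grip":0.5},{"translation":[-0.067,0.02,0.04],"rotation":[0,0,0],"grip":0.5},{"translation":[-0.067,0.02,0.05],"rotation":[0,0,0],"grip":0.5},{"translation":[-0.067,0.02,0.05],"rotation":[0,0,0],"grip":0.5},{"translation":[-0.067,0.02,0.05],"rotation":[0,0,0],"grip":0.5}]';  python3 -c "
from h import *
go([.5876,-.0709,.036])
snap('wrist','w5')"
```

```text
clock: 7.85
ee_pos: [0.5707, -0.005, 0.1941]
eef_rot: [-3.139, 0.0, 1.462]
force: [1.0, 0.3, 0.1]
width: 0.748
clock: 8.35
ee_pos: [0.5836, -0.0703, 0.1447]
eef_rot: [-3.14, -0.001, 1.464]
force: [0.9, 0.3, 0.6]
width: 0.751
t 8.35 pos [ 0.5836 -0.0703  0.1447] rot [-3.140e+00 -1.000e-03  1.464e+00] w 0.751 F [0.9 0.3 0.6]
 rel [-0.0003  0.0042  0.1087] rotv [-0.002 -0.001  0.007]
```

View pics/w5.png

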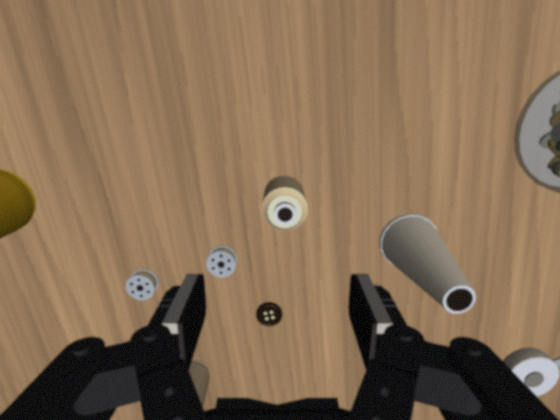

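```bash
python3 -c "
from h import *
P=pix2w('wrist',(285.5,213),.056);print(P.round(4));print(rel([*P[:2],.034]))"
```

```text
[ 0.5901 -0.0693  0.056 ]
[0.00122323 0.00600485 0.1112323 ]
```

```bash
python3 -m pendant '[{"translation":[0,0.005,0.02],"rotation":[0,0,0],"grip":0.5},{"translation":[0,0.005,0.05],"rotation":[0,0,0],"grip":0.5},{"translation":[0,0.005,0.08],"rotation":[0,0,0],"grip":0.5},{"translation":[0,0.005,0.1],"rotation":[0,0,0],"grip":0.5},{"translation":[0,0.005,0.11],"rotation":[0,0,0],"grip":0.5}]' 40;python3 -m pendant '[{"translation":[0,0,0],"rotation":[0,0,0],"grip":0.2},{"translation":[0,0,0],"rotation":[0,0,0],"grip":0},{"translation":[0,0,0],"rotation":[0,0,0],"grip":-0.3},{"translation":[0,0,0],"rotation":[0,0,0],"grip":-0.6},{"translation":[0,0,0],"rotation":[0,0,0],"grip":-0.6}]';python3 -m pendant '[{"translation":[0,0,0],"rotation":[0,0,0],"grip":-0.6},{"translation":[0,0,0],"rotation":[0,0,0],"grip":-0.6}]'; python3 -c "
from h import *
go([.5876,-.0709,.036])
im=snap('side','s6'); cv2.imwrite('pics/s6c.png',cv2.resize(im[130:330,200:400,::-1],None,fx=3,fy=3))"
```

```text
clock: 8.9
ee_pos: [0.5885, -0.0706, 0.0341]
eef_rot: [-3.14, -0.001, 1.464]
force: [-0.2, -0.2, -0.4]
width: 0.747
clock: 9.4
ee_pos: [0.59, -0.0725, 0.0367]
eef_rot: [3.139, -0.0, 1.462]
force: [-1.5, 0.8, 6.9]
width: 0.369
clock: 9.6
ee_pos: [0.59, -0.0725, 0.0368]
eef_rot: [3.139, -0.0, 1.462]
force: [-1.5, 0.2, 5.4]
width: 0.367
t 9.6 pos [ 0.59   -0.0725  0.0368] rot [ 3.139 -0.     1.462] w 0.367 F [-1.5  0.2  5.4]
 rel [ 0.0014 -0.0026  0.0008] rotv [ 0.003 -0.     0.005]
```

View pics/s6c.png

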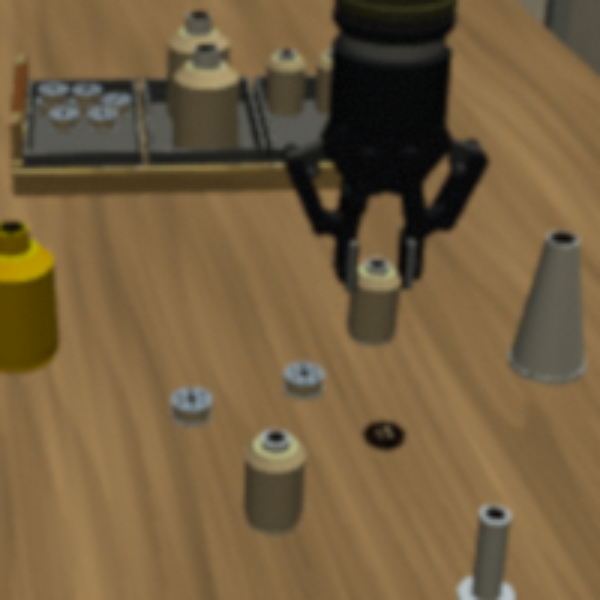

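```bash
python3 -m pendant '[{"translation":[0,0,-0.01],"rotation":[0,0,0],"grip":-0.6},{"translation":[0,0,-0.04],"rotation":[0,0,0],"grip":-0.6},{"translation":[0,0,-0.08],"rotation":[0,0,0],"grip":-0.6},{"translation":[0,0,-0.09],"rotation":[0,0,0],"grip":-0.6},{"translation":[0,0,-0.09],"rotation":[0,0,0],"grip":-0.6}]';  python3 -c "
from h import *
go([.6311,.2408,.125])"
```

```text
clock: 10.15
ee_pos: [0.5905, -0.0729, 0.1276]
eef_rot: [3.137, -0.0, 1.462]
force: [0.5, -0.3, -0.2]
width: 0.366
t 10.15 pos [ 0.5905 -0.0729  0.1276] rot [ 3.137 -0.     1.462] w 0.366 F [ 0.5 -0.3 -0.2]
 rel [0.3162 0.0061 0.0027] rotv [ 0.005 -0.     0.005]
```

```bash
python3 -m pendant '[{"translation":[0.03,0,0],"rotation":[0,0,0],"grip":-0.6},{"translation":[0.075,0.001,0],"rotation":[0,0,0],"grip":-0.6},{"translation":[0.12,0.002,0],"rotation":[0,0,0],"grip":-0.6},{"translation":[0.165,0.003,0],"rotation":[0,0,0],"grip":-0.6},{"translation":[0.21,0.004,0],"rotation":[0,0,0],"grip":-0.6}]';python3 -m pendant '[{"translation":[0.045,0.001,0],"rotation":[0,0,0],"grip":-0.6},{"translation":[0.085,0.002,0],"rotation":[0,0,0],"grip":-0.6},{"translation":[0.105,0.002,0],"rotation":[0,0,0],"grip":-0.6},{"translation":[0.105,0.002,0],"rotation":[0,0,0],"grip":-0.6},{"translation":[0.105,0.002,0],"rotation":[0,0,0],"grip":-0.6}]';  python3 -c "
from h import *
go([.6311,.2408,.0475])
snap('wrist','w7')"
```

```text
clock: 10.65
ee_pos: [0.6147, 0.1374, 0.1236]
eef_rot: [-3.139, 0.001, 1.462]
force: [1.1, -0.3, -1.1]
width: 0.363
clock: 11.15
ee_pos: [0.6282, 0.2389, 0.1237]
eef_rot: [-3.139, 0.002, 1.462]
force: [-0.8, 0.1, 0.2]
width: 0.365
t 11.15 pos [0.6282 0.2389 0.1237] rot [-3.139e+00  2.000e-03  1.462e+00] w 0.365 F [-0.8  0.1  0.2]
 rel [0.0024 0.0028 0.0762] rotv [-0.002  0.002  0.005]
```

View pics/w7.png

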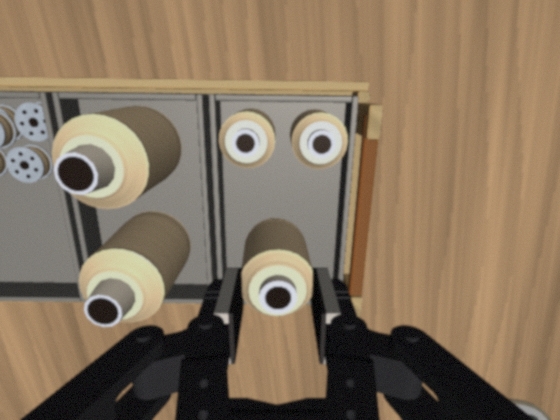

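```bash
python3 -m pendant '[{"translation":[0.001,0.002,0.02],"rotation":[0,0,0],"grip":-0.6},{"translation":[0.001,0.002,0.045],"rotation":[0,0,0],"grip":-0.6},{"translation":[0.001,0.002,0.065],"rotation":[0,0,0],"grip":-0.6},{"translation":[0.001,0.002,0.073],"rotation":[0,0,0],"grip":-0.6},{"translation":[0.001,0.002,0.075],"rotation":[0,0,0],"grip":-0.6}]';  python3 -c "
from h import *
go([.6311,.2408,.0468])
im=snap('side','s8'); cv2.imwrite('pics/s8c.png',cv2.resize(im[50:250,180:380,::-1],None,fx=3,fy=3))"
```

```text
clock: 11.7
ee_pos: [0.6308, 0.2384, 0.0492]
eef_rot: [-3.14, 0.002, 1.46]
force: [-0.0, 0.5, 0.4]
width: 0.367
t 11.7 pos [0.6308 0.2384 0.0492] rot [-3.14e+00  2.00e-03  1.46e+00] w 0.367 F [-0.   0.5  0.4]
 rel [0.0024 0.     0.0024] rotv [-0.002  0.002  0.003]
```

View pics/s8c.png

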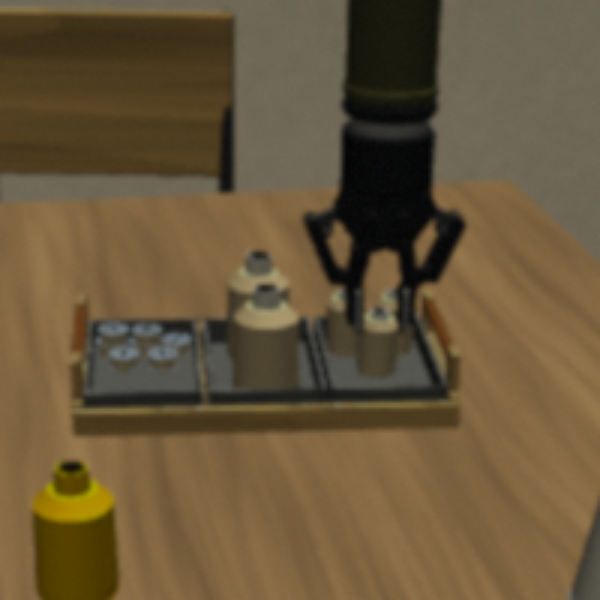

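```bash
python3 -m pendant '[{"translation":[0,0,0.001],"rotation":[0,0,0],"grip":-0.6},{"translation":[0,0,0.002],"rotation":[0,0,0],"grip":-0.6},{"translation":[0,0,0.003],"rotation":[0,0,0],"grip":-0.6}]'
```

```text
clock: 12.05
ee_pos: [0.6318, 0.2409, 0.048]
eef_rot: [3.14, -0.001, 1.462]
force: [0.2, -0.5, -0.1]
width: 0.368
```

```bash
python3 -m pendant '[{"translation":[0,0,0.001],"rotation":[0,0,0],"grip":-0.6},{"translation":[0,0,0.002],"rotation":[0,0,0],"grip":-0.6},{"translation":[0,0,0.002],"rotation":[0,0,0],"grip":-0.6}]'
```

```text
clock: 12.35
ee_pos: [0.6317, 0.2411, 0.0468]
eef_rot: [3.141, -0.001, 1.462]
force: [-3.3, 0.0, 8.1]
width: 0.366
```

```bash
python3 -m pendant '[{"translation":[0,0,-0.001],"rotation":[0,0,0],"grip":-0.15},{"translation":[0,0,-0.001],"rotation":[0,0,0],"grip":0.1},{"translation":[0,0,-0.001],"rotation":[0,0,0],"grip":0.15},{"translation":[0,0,-0.001],"rotation":[0,0,0],"grip":0.15},{"translation":[0,0,-0.001],"rotation":[0,0,0],"grip":0.15}]'; python3 -m pendant '[{"translation":[0,0,-0.01],"rotation":[0,0,0],"grip":0.15},{"translation":[0,0,-0.03],"rotation":[0,0,0],"grip":0.15},{"translation":[0,0,-0.07],"rotation":[0,0,0],"grip":0.15},{"translation":[0,0,-0.1],"rotation":[0,0,0],"grip":0.2},{"translation":[0,0,-0.12],"rotation":[0,0,0],"grip":0.5}]'; python3 -c "
from h import *
go([.4762,-.2529,.15])
im=snap('side','s9'); cv2.imwrite('pics/s9c.png',cv2.resize(im[50:250,180:380,::-1],None,fx=3,fy=3))"
```

```text
clock: 12.85
ee_pos: [0.6312, 0.2406, 0.046]
eef_rot: [-3.141, 0.0, 1.462]
force: [-0.1, -0.2, -0.0]
width: 0.575
clock: 13.35
ee_pos: [0.6327, 0.2409, 0.1698]
eef_rot: [3.138, -0.002, 1.462]
force: [0.6, -0.1, -0.8]
width: 0.741
t 13.35 pos [0.6327 0.2409 0.1698] rot [ 3.138e+00 -2.000e-03  1.462e+00] w 0.741 F [ 0.6 -0.1 -0.8]
 rel [-0.508  -0.1018  0.0184] rotv [ 0.004 -0.002  0.005]
```

View pics/s9c.png

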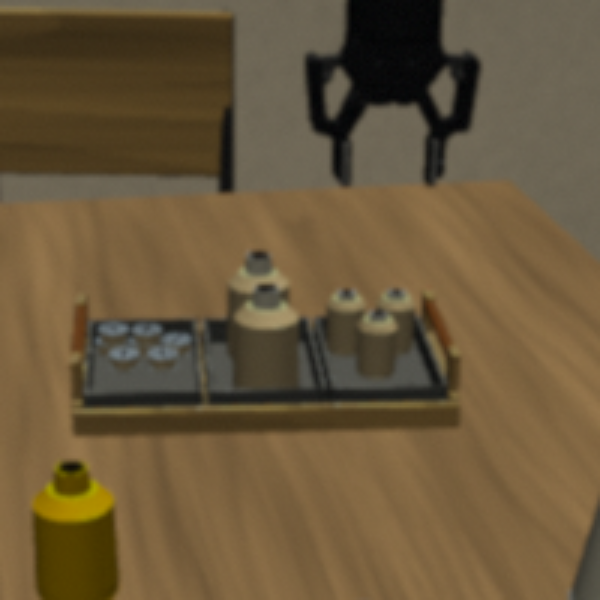

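Reel_a stands upright in the reels' bin at crop (377,345). Next is reel_b.

```bash
python3 -m pendant '[{"translation":[-0.03,-0.006,0],"rotation":[0,0,0],"grip":0.5},{"translation":[-0.075,-0.015,0],"rotation":[0,0,0],"grip":0.5},{"translation":[-0.12,-0.024,0],"rotation":[0,0,0],"grip":0.5},{"translation":[-0.165,-0.033,0],"rotation":[0,0,0],"grip":0.5},{"translation":[-0.21,-0.042,0],"rotation":[0,0,0],"grip":0.5}]';python3 -m pendant '[{"translation":[-0.045,-0.009,0],"rotation":[0,0,0],"grip":0.5},{"translation":[-0.09,-0.018,0],"rotation":[0,0,0],"grip":0.5},{"translation":[-0.135,-0.027,0],"rotation":[0,0,0],"grip":0.5},{"translation":[-0.18,-0.036,0],"rotation":[0,0,0],"grip":0.5},{"translation":[-0.225,-0.045,0],"rotation":[0,0,0],"grip":0.5}]';python3 -m pendant '[{"translation":[-0.045,-0.009,0.01],"rotation":[0,0,0],"grip":0.5},{"translation":[-0.073,-0.014,0.02],"rotation":[0,0,0],"grip":0.5},{"translation":[-0.073,-0.014,0.02],"rotation":[0,0,0],"grip":0.5},{"translation":[-0.073,-0.014,0.02],"rotation":[0,0,0],"grip":0.5}]';  python3 -c "
from h import *
go([.4762,-.2529,.034])
snap('wrist','w10')"
```

```text
clock: 13.9
ee_pos: [0.566, 0.0349, 0.1665]
eef_rot: [3.141, 0.0, 1.462]
force: [0.5, -1.1, -0.5]
width: 0.751
clock: 14.4
ee_pos: [0.4969, -0.184, 0.1665]
eef_rot: [3.141, 0.0, 1.462]
force: [-0.2, -0.3, -0.3]
width: 0.753
clock: 14.8
ee_pos: [0.4753, -0.2537, 0.1461]
eef_rot: [-3.141, -0.0, 1.46]
force: [0.0, 0.8, 0.0]
width: 0.753
t 14.8 pos [ 0.4753 -0.2537  0.1461] rot [-3.141 -0.     1.46 ] w 0.753 F [0.  0.8 0. ]
 rel [0.0009 0.0008 0.1121] rotv [-0.    -0.     0.003]
```

View pics/w10.png

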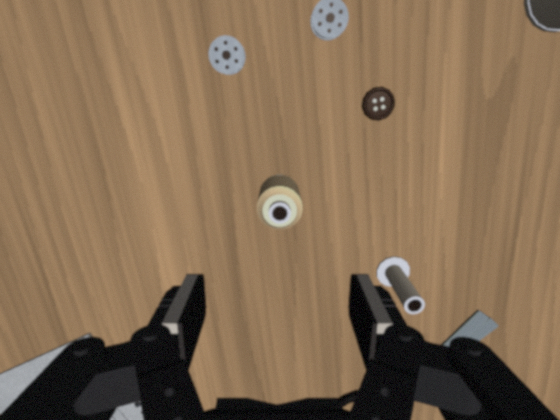

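```bash
python3 -c "
from h import *
P=pix2w('wrist',(280,211),.056);print(P.round(4));print(rel([*P[:2],.034]))
print(pix2w('wrist',(227,54.5),.012))"
```

```text
[ 0.4785 -0.2503  0.056 ]
[0.00236358 0.00206644 0.11232585]
[ 0.45126932 -0.14022915  0.012     ]
```

```bash
python3 -m pendant '[{"translation":[0.0015,0.002,0.02],"rotation":[0,0,0],"grip":0.5},{"translation":[0.0015,0.002,0.05],"rotation":[0,0,0],"grip":0.5},{"translation":[0.0015,0.002,0.08],"rotation":[0,0,0],"grip":0.5},{"translation":[0.0015,0.002,0.1],"rotation":[0,0,0],"grip":0.5},{"translation":[0.0015,0.002,0.112],"rotation":[0,0,0],"grip":0.5}]' 40;python3 -m pendant '[{"translation":[0,0,0],"rotation":[0,0,0],"grip":0.2},{"translation":[0,0,0],"rotation":[0,0,0],"grip":0},{"translation":[0,0,0],"rotation":[0,0,0],"grip":-0.3},{"translation":[0,0,0],"rotation":[0,0,0],"grip":-0.6},{"translation":[0,0,0],"rotation":[0,0,0],"grip":-0.6}]';python3 -m pendant '[{"translation":[0,0,0],"rotation":[0,0,0],"grip":-0.6},{"translation":[0,0,0],"rotation":[0,0,0],"grip":-0.6}]'; python3 -c "
from h import *
go([.4776,-.2516,.036])
im=snap('side','s10'); cv2.imwrite('pics/s10c.png',cv2.resize(im[170:370,200:400,::-1],None,fx=3,fy=3))"
```

```text
clock: 15.35
ee_pos: [0.4783, -0.2497, 0.033]
eef_rot: [-3.141, -0.002, 1.465]
force: [-0.0, -0.1, -0.0]
width: 0.751
clock: 15.85
ee_pos: [0.4787, -0.2523, 0.0354]
eef_rot: [3.139, 0.0, 1.462]
force: [-0.2, 1.9, 7.2]
width: 0.37
clock: 16.05
ee_pos: [0.4787, -0.2523, 0.0354]
eef_rot: [3.139, 0.0, 1.462]
force: [-0.2, 1.4, 6.3]
width: 0.369
t 16.05 pos [ 0.4787 -0.2523  0.0354] rot [3.139 0.    1.462] w 0.369 F [-0.2  1.4  6.3]
 rel [ 0.0006 -0.0011 -0.0006] rotv [0.002 0.    0.005]
```

View pics/s10c.png

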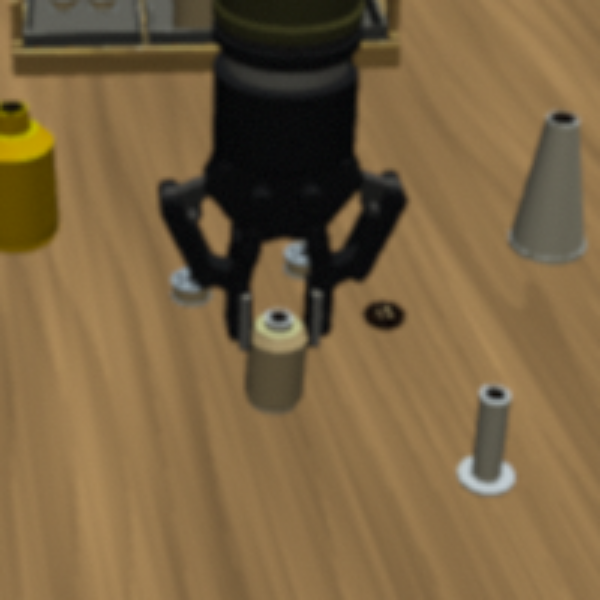

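```bash
python3 -m pendant '[{"translation":[0,0,-0.01],"rotation":[0,0,0],"grip":-0.6},{"translation":[0,0,-0.04],"rotation":[0,0,0],"grip":-0.6},{"translation":[0,0,-0.08],"rotation":[0,0,0],"grip":-0.6},{"translation":[0,0,-0.09],"rotation":[0,0,0],"grip":-0.6},{"translation":[0,0,-0.09],"rotation":[0,0,0],"grip":-0.6}]';  python3 -c "
from h import *
go([.6257,.1932,.125])"
```

```text
clock: 16.6
ee_pos: [0.479, -0.2528, 0.1264]
eef_rot: [3.137, 0.001, 1.462]
force: [0.5, -0.3, -0.8]
width: 0.365
t 16.6 pos [ 0.479  -0.2528  0.1264] rot [3.137e+00 1.000e-03 1.462e+00] w 0.365 F [ 0.5 -0.3 -0.8]
 rel [0.4593 0.0972 0.0011] rotv [0.004 0.001 0.005]
```

```bash
python3 -m pendant '[{"translation":[0.03,0.006,0],"rotation":[0,0,0],"grip":-0.6},{"translation":[0.075,0.016,0],"rotation":[0,0,0],"grip":-0.6},{"translation":[0.12,0.025,0],"rotation":[0,0,0],"grip":-0.6},{"translation":[0.165,0.035,0],"rotation":[0,0,0],"grip":-0.6},{"translation":[0.21,0.044,0],"rotation":[0,0,0],"grip":-0.6}]';python3 -m pendant '[{"translation":[0.045,0.01,0],"rotation":[0,0,0],"grip":-0.6},{"translation":[0.09,0.02,0],"rotation":[0,0,0],"grip":-0.6},{"translation":[0.135,0.029,0],"rotation":[0,0,0],"grip":-0.6},{"translation":[0.18,0.039,0],"rotation":[0,0,0],"grip":-0.6},{"translation":[0.22,0.047,0],"rotation":[0,0,0],"grip":-0.6}]';python3 -m pendant '[{"translation":[0.02,0.004,0],"rotation":[0,0,0],"grip":-0.6},{"translation":[0.03,0.006,0],"rotation":[0,0,0],"grip":-0.6},{"translation":[0.03,0.006,0],"rotation":[0,0,0],"grip":-0.6},{"translation":[0.03,0.006,0],"rotation":[0,0,0],"grip":-0.6}]';  python3 -c "
from h import *
go([.6257,.1932,.0455])
snap('wrist','w11')"
```

```text
clock: 17.1
ee_pos: [0.5439, -0.0462, 0.1229]
eef_rot: [-3.139, 0.0, 1.462]
force: [1.6, -0.9, 0.1]
width: 0.367
clock: 17.6
ee_pos: [0.6143, 0.1682, 0.1225]
eef_rot: [-3.139, 0.0, 1.463]
force: [-0.1, -0.1, -0.1]
width: 0.371
clock: 18.0
ee_pos: [0.6237, 0.1922, 0.1235]
eef_rot: [-3.14, 0.002, 1.46]
force: [-0.9, -0.7, 0.5]
width: 0.369
t 18.0 pos [0.6237 0.1922 0.1235] rot [-3.14e+00  2.00e-03  1.46e+00] w 0.369 F [-0.9 -0.7  0.5]
 rel [0.0014 0.002  0.078 ] rotv [-0.001  0.002  0.003]
```

View pics/w11.png

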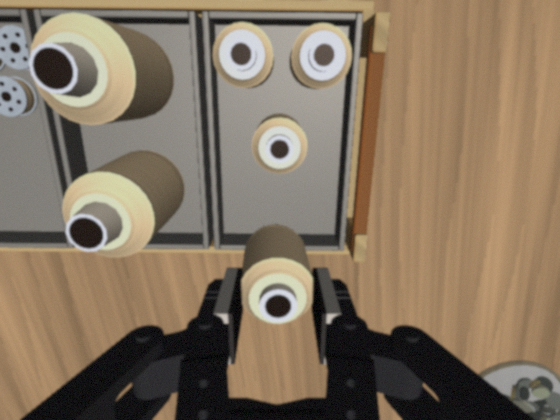

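```bash
python3 -c "
from h import *
print(pix2w('wrist',(280,147),.066),pix2w('wrist',(278,300),.145))"
python3 -m pendant '[{"translation":[0.001,0.001,0.02],"rotation":[0,0,0],"grip":-0.6},{"translation":[0.001,0.001,0.045],"rotation":[0,0,0],"grip":-0.6},{"translation":[0.001,0.001,0.065],"rotation":[0,0,0],"grip":-0.6},{"translation":[0.001,0.001,0.075],"rotation":[0,0,0],"grip":-0.6},{"translation":[0.001,0.001,0.077],"rotation":[0,0,0],"grip":-0.6}]';python3 -m pendant '[{"translation":[0,0,0.001],"rotation":[0,0,0],"grip":-0.6},{"translation":[0,0,0.001],"rotation":[0,0,0],"grip":-0.6},{"translation":[0,0,0.001],"rotation":[0,0,0],"grip":-0.6}]'
```

```text
[0.6312712  0.24407344 0.066     ] [0.62428395 0.19327735 0.145     ]
clock: 18.55
ee_pos: [0.6246, 0.1937, 0.0462]
eef_rot: [-3.139, 0.002, 1.46]
force: [-0.6, -0.2, -0.5]
width: 0.372
clock: 18.85
ee_pos: [0.6261, 0.1957, 0.0473]
eef_rot: [3.14, -0.001, 1.462]
force: [0.6, 0.5, 0.3]
width: 0.365
```

```bash
python3 -m pendant '[{"translation":[0,-0.001,0.001],"rotation":[0,0,0],"grip":-0.6},{"translation":[0,0,0.002],"rotation":[0,0,0],"grip":-0.6},{"translation":[-0.001,0,0.003],"rotation":[0,0,0],"grip":-0.6}]'
```

```text
clock: 19.15
ee_pos: [0.6249, 0.1957, 0.0453]
eef_rot: [-3.141, -0.002, 1.462]
force: [-6.1, 1.0, 19.8]
width: 0.37
```

```bash
python3 -m pendant '[{"translation":[0,0,-0.002],"rotation":[0,0,0],"grip":-0.15},{"translation":[0,0,-0.002],"rotation":[0,0,0],"grip":0.1},{"translation":[0,0,-0.002],"rotation":[0,0,0],"grip":0.15},{"translation":[0,0,-0.002],"rotation":[0,0,0],"grip":0.15},{"translation":[0,0,-0.002],"rotation":[0,0,0],"grip":0.15}]'; python3 -m pendant '[{"translation":[0,0,-0.01],"rotation":[0,0,0],"grip":0.15},{"translation":[0,0,-0.03],"rotation":[0,0,0],"grip":0.15},{"translation":[0,0,-0.07],"rotation":[0,0,0],"grip":0.15},{"translation":[0,0,-0.1],"rotation":[0,0,0],"grip":0.15},{"translation":[0,0,-0.12],"rotation":[0,0,0],"grip":0.2}]'; python3 -c "
from h import *
go([.4504,-.1417,.15])
im=snap('side','s12'); cv2.imwrite('pics/s12c.png',cv2.resize(im[50:250,180:380,::-1],None,fx=3,fy=3))"
```

```text
clock: 19.65
ee_pos: [0.6252, 0.1945, 0.045]
eef_rot: [-3.141, 0.0, 1.462]
force: [-0.7, 0.0, 0.2]
width: 0.575
clock: 20.15
ee_pos: [0.6266, 0.1947, 0.1686]
eef_rot: [3.138, -0.002, 1.462]
force: [0.5, -0.0, -0.8]
width: 0.598
t 20.15 pos [0.6266 0.1947 0.1686] rot [ 3.138e+00 -2.000e-03  1.462e+00] w 0.598 F [ 0.5 -0.  -0.8]
 rel [-0.3536 -0.1385  0.0175] rotv [ 0.004 -0.002  0.005]
```

View pics/s12c.png

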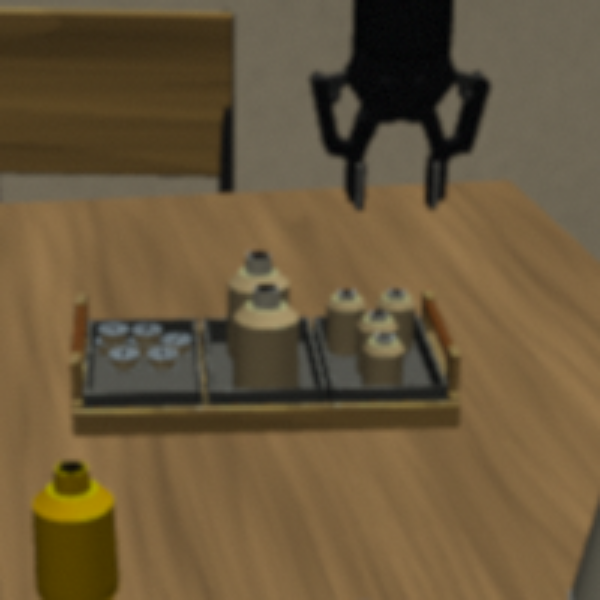

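Reel_b stands in front of reel_a at crop (383,357), upright. Next is the bobbin.

```bash
python3 -m pendant '[{"translation":[-0.03,-0.012,0],"rotation":[0,0,0],"grip":0.2},{"translation":[-0.075,-0.029,0],"rotation":[0,0,0],"grip":0.2},{"translation":[-0.12,-0.047,0],"rotation":[0,0,0],"grip":0.2},{"translation":[-0.165,-0.065,0],"rotation":[0,0,0],"grip":0.2},{"translation":[-0.205,-0.08,0],"rotation":[0,0,0],"grip":0.2}]';python3 -m pendant '[{"translation":[-0.045,-0.018,0],"rotation":[0,0,0],"grip":0.2},{"translation":[-0.09,-0.035,0.01],"rotation":[0,0,0],"grip":0.2},{"translation":[-0.13,-0.051,0.03],"rotation":[0,0,0],"grip":0.2},{"translation":[-0.148,-0.058,0.05],"rotation":[0,0,0],"grip":0.2},{"translation":[-0.148,-0.058,0.05],"rotation":[0,0,0],"grip":0.2}]';python3 -m pendant '[{"translation":[0,0,0],"rotation":[0,0,0],"grip":0.2},{"translation":[0,0,0],"rotation":[0,0,0],"grip":0.2}]'; python3 -c "
from h import *
go([.4504,-.1417,.024])
snap('wrist','w13')"
```

```text
clock: 20.7
ee_pos: [0.5219, -0.0027, 0.1655]
eef_rot: [-3.141, 0.001, 1.461]
force: [0.2, -0.6, -1.0]
width: 0.6
clock: 21.2
ee_pos: [0.4463, -0.1446, 0.1138]
eef_rot: [-3.137, 0.001, 1.455]
force: [-0.2, -0.2, -0.5]
width: 0.601
clock: 21.4
ee_pos: [0.4512, -0.14, 0.1158]
eef_rot: [3.139, -0.001, 1.464]
force: [-1.5, -0.3, -0.1]
width: 0.599
t 21.4 pos [ 0.4512 -0.14    0.1158] rot [ 3.139e+00 -1.000e-03  1.464e+00] w 0.599 F [-1.5 -0.3 -0.1]
 rel [-0.0018 -0.0008  0.0918] rotv [ 0.002 -0.001  0.007]
```

View pics/w13.png

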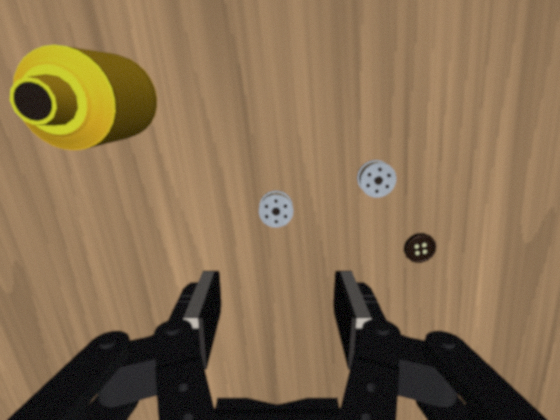

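```bash
python3 -c "
from h import *
for z in (.01,.016,.022,.03,.036): print(z,w2pix('side',[.457,-.249,z]).round(1),w2pix('side',[.5,-.254,z]).round(1))
P=pix2w('wrist',(276,210.5),.012);print(P.round(4));print(rel([*P[:2],.022]))"
```

```text
0.01 [278.9 297.5] [304.  296.3]
0.016 [279.  294.6] [304.2 293.4]
0.022 [279.  291.8] [304.3 290.6]
0.03 [279.1 287.9] [304.5 286.8]
0.036 [279.2 285. ] [304.6 283.9]
[ 0.4505 -0.1417  0.012 ]
[-0.00189268 -0.00078658  0.09388385]
```

```bash
python3 -m pendant '[{"translation":[-0.001,-0.001,0.03],"rotation":[0,0,0],"grip":-0.05},{"translation":[-0.001,-0.001,0.06],"rotation":[0,0,0],"grip":-0.05},{"translation":[-0.001,-0.001,0.08],"rotation":[0,0,0],"grip":-0.05},{"translation":[-0.001,-0.001,0.09],"rotation":[0,0,0],"grip":-0.05},{"translation":[-0.001,-0.001,0.09],"rotation":[0,0,0],"grip":-0.05}]' 30; python3 -c "
from h import *
go([.4505,-.1417,.02])
im=snap('side','s14'); cv2.imwrite('pics/s14c.png',cv2.resize(im[180:320,190:340,::-1],None,fx=4,fy=4))
print(w2pix('side',[.43,-.14,0]),w2pix('side',[.43,-.14,.01]))"
```

```text
clock: 21.95
ee_pos: [0.4489, -0.1412, 0.0246]
eef_rot: [-3.141, -0.001, 1.464]
force: [-0.2, 0.0, -0.2]
width: 0.477
t 21.95 pos [ 0.4489 -0.1412  0.0246] rot [-3.141e+00 -1.000e-03  1.464e+00] w 0.477 F [-0.2  0.  -0.2]
 rel [-0.0003  0.0017  0.0046] rotv [-0.001 -0.001  0.007]
[252.75877198 268.21742278] [252.72409712 263.7999931 ]
```

View pics/s14c.png

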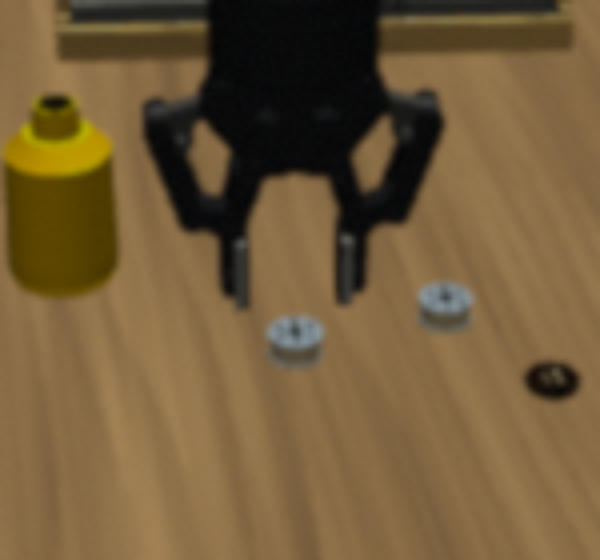

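```bash
python3 -c "
from h import *
a=snap('wrist','w15'); b=snap('top','t15')
c=cv2.convertScaleAbs(cv2.resize(b[190:290,290:390,::-1],None,fx=4,fy=4,interpolation=cv2.INTER_CUBIC),alpha=1.8)
d=a[:,:,::-1][:400,100:450]
cv2.imwrite('pics/x15.png',np.hstack([c,d])); print(w2pix('wrist',bot.state()['ee_pos']),w2pix('wrist',bot.state()['ee_pos']+[0,0,-.019]),w2pix('top',bot.state()['ee_pos']))
go([.4505,-.1417,.02])"
```

```text
[277.31905745 277.65372424] [277.1903816  259.43362411] [339.10380649 246.5035228 ]
t 22.1 pos [ 0.4494 -0.1421  0.0261] rot [3.14  0.    1.462] w 0.475 F [-0.1  0.   0.5]
 rel [0.0005 0.001  0.0061] rotv [0.002 0.    0.005]
```

View pics/x15.png

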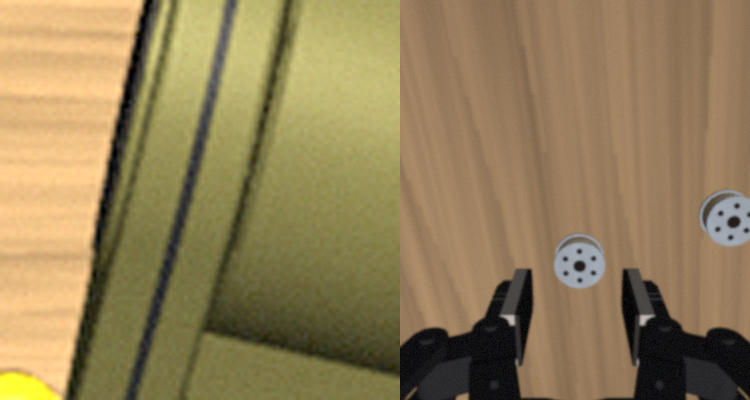

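```bash
python3 -m pendant '[{"translation":[0.0005,0.001,0.004],"rotation":[0,0,0],"grip":-0.2},{"translation":[0.0005,0.001,0.008],"rotation":[0,0,0],"grip":-0.22},{"translation":[0.0005,0.001,0.009],"rotation":[0,0,0],"grip":-0.22},{"translation":[0.0005,0.001,0.009],"rotation":[0,0,0],"grip":-0.22}]'; python3 -c "
from h import *
go([.4505,-.1417,.0165])
a=snap('wrist','w16'); b=snap('side','s16')
c=cv2.resize(b[180:320,190:330,::-1],None,fx=2.8571,fy=2.8571,interpolation=cv2.INTER_CUBIC)[:392]
cv2.imwrite('pics/x16.png',np.hstack([c,a[:,:,::-1][:392,100:450]]))"
```

```text
clock: 22.5
ee_pos: [0.4495, -0.1418, 0.0161]
eef_rot: [-3.141, -0.0, 1.462]
force: [0.1, -0.5, -0.1]
width: 0.393
t 22.5 pos [ 0.4495 -0.1418  0.0161] rot [-3.141 -0.     1.462] w 0.393 F [ 0.1 -0.5 -0.1]
 rel [ 0.0002  0.0009 -0.0004] rotv [-0.    -0.     0.005]
```

View pics/x16.png

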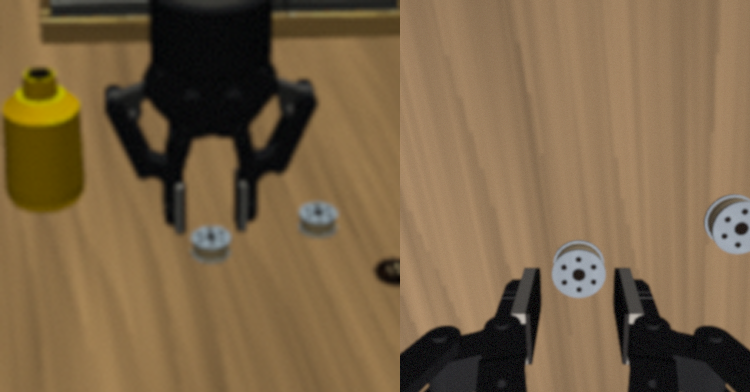

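```bash
python3 -m pendant '[{"translation":[0,0.001,0.002],"rotation":[0,0,0],"grip":-0.22},{"translation":[0,0.001,0.004],"rotation":[0,0,0],"grip":-0.22},{"translation":[0,0.001,0.004],"rotation":[0,0,0],"grip":-0.22},{"translation":[0,0.001,0.004],"rotation":[0,0,0],"grip":-0.22}]'; python3 -c "
from h import *
go([.4505,-.1417,.0165])
b=snap('side','s17')
cv2.imwrite('pics/x17.png',cv2.resize(b[220:290,230:310,::-1],None,fx=8,fy=8,interpolation=cv2.INTER_CUBIC))"
```

```text
clock: 23.0
ee_pos: [0.4505, -0.1419, 0.0121]
eef_rot: [-3.141, -0.0, 1.462]
force: [-0.4, -0.4, -0.4]
width: 0.392
t 23.0 pos [ 0.4505 -0.1419  0.0121] rot [-3.141 -0.     1.462] w 0.392 F [-0.4 -0.4 -0.4]
 rel [ 0.0002 -0.     -0.0044] rotv [-0.    -0.     0.005]
```

View pics/x17.png

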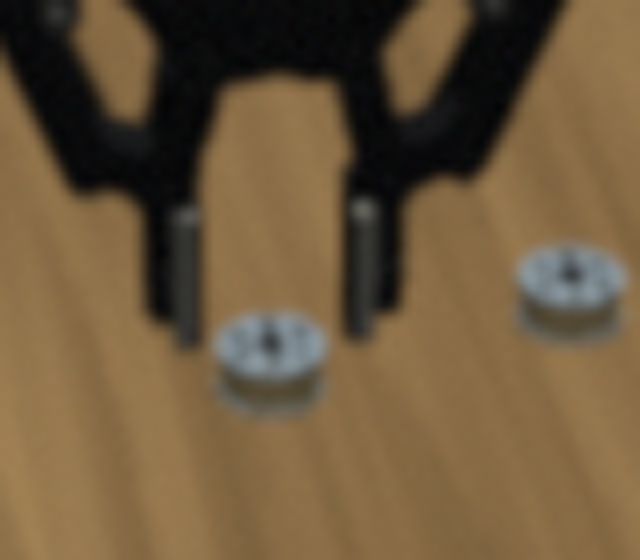

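```bash
python3 -m pendant '[{"translation":[0,0,0.002],"rotation":[0,0,0],"grip":-0.22},{"translation":[0,0,0.003],"rotation":[0,0,0],"grip":-0.22},{"translation":[0,0,0.003],"rotation":[0,0,0],"grip":-0.22}]'; python3 -m pendant '[{"translation":[0,0,0.001],"rotation":[0,0,0],"grip":-0.22},{"translation":[0,0,0.002],"rotation":[0,0,0],"grip":-0.22},{"translation":[0,0,0.002],"rotation":[0,0,0],"grip":-0.22}]';python3 -c "
from h import *
go([.4505,-.1417,.0165])
b=snap('side','s18')
cv2.imwrite('pics/x18.png',cv2.resize(b[220:290,230:310,::-1],None,fx=8,fy=8,interpolation=cv2.INTER_CUBIC))"
```

```text
clock: 23.35
ee_pos: [0.4505, -0.1419, 0.009]
eef_rot: [-3.141, -0.0, 1.462]
force: [0.9, -0.2, 0.1]
width: 0.391
clock: 23.65
ee_pos: [0.4506, -0.1419, 0.0071]
eef_rot: [-3.141, -0.0, 1.462]
force: [0.2, -0.7, 0.0]
width: 0.39
t 23.65 pos [ 0.4506 -0.1419  0.0071] rot [-3.141 -0.     1.462] w 0.39 F [ 0.2 -0.7  0. ]
 rel [ 0.0002 -0.0001 -0.0094] rotv [-0.    -0.     0.005]
```

View pics/x18.png

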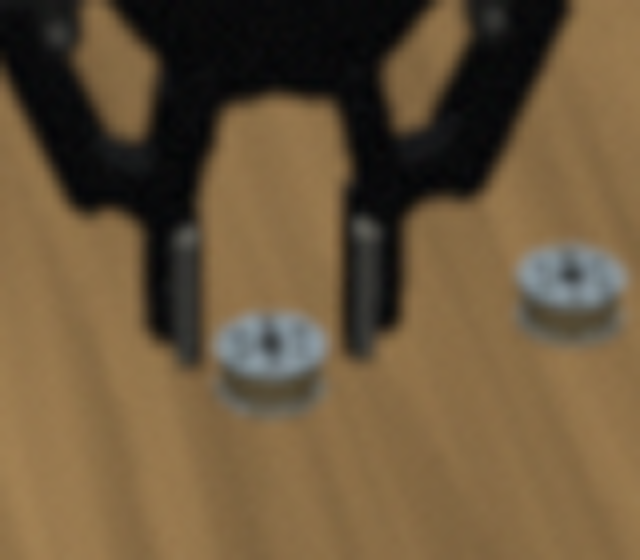

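```bash
python3 -m pendant '[{"translation":[0,0,0],"rotation":[0,0,0],"grip":-0.35},{"translation":[0,0,0],"rotation":[0,0,0],"grip":-0.5},{"translation":[0,0,0],"rotation":[0,0,0],"grip":-0.7},{"translation":[0,0,0],"rotation":[0,0,0],"grip":-0.7},{"translation":[0,0,0],"rotation":[0,0,0],"grip":-0.7}]' 30; python3 -m pendant '[{"translation":[0,0,0],"rotation":[0,0,0],"grip":-0.7},{"translation":[0,0,-0.015],"rotation":[0,0,0],"grip":-0.7},{"translation":[0,0,-0.05],"rotation":[0,0,0],"grip":-0.7},{"translation":[0,0,-0.09],"rotation":[0,0,0],"grip":-0.7},{"translation":[0,0,-0.1],"rotation":[0,0,0],"grip":-0.7}]' ;python3 -c "
from h import *
go([.4284,.2287,.12])
b=snap('side','s19'); a=snap('wrist','w19')
c=cv2.resize(b[160:300,190:330,::-1],None,fx=2.8571,fy=2.8571,interpolation=cv2.INTER_CUBIC)[:392]
cv2.imwrite('pics/x19.png',np.hstack([c,a[:,:,::-1][:392,100:450]]))"
```

```text
clock: 24.2
ee_pos: [0.4507, -0.1421, 0.0082]
eef_rot: [3.141, 0.0, 1.462]
force: [-0.2, 0.7, 12.2]
width: 0.15
clock: 24.7
ee_pos: [0.4521, -0.1425, 0.1103]
eef_rot: [3.136, 0.001, 1.461]
force: [-0.2, 0.2, -0.7]
width: 0.151
t 24.7 pos [ 0.4521 -0.1425  0.1103] rot [3.136e+00 1.000e-03 1.461e+00] w 0.151 F [-0.2  0.2 -0.7]
 rel [ 0.3664 -0.064  -0.0103] rotv [0.005 0.001 0.004]
```

View pics/x19.png

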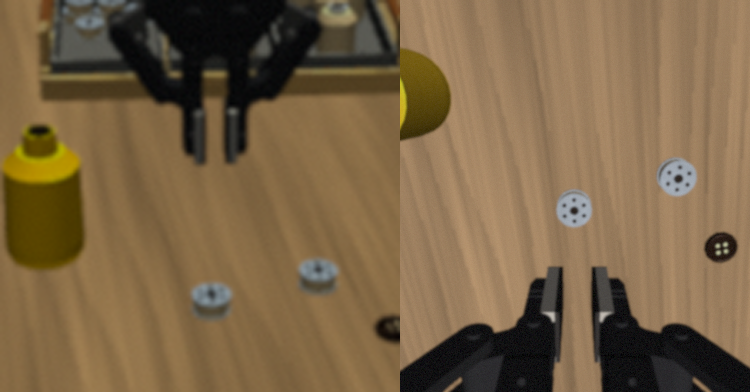

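The grip came up empty. The fingers closed to 0.15 and the bobbin is still in place at crop (211,297). The tips evidently stand higher than the nominal 19 mm ahead and slid over its top, so I'll go back lower and feel for the table.

```bash
python3 -c "
from h import *
print(pix2w('wrist',(274,208.5),.012).round(4)); go([.4505,-.1417,.01])"
python3 -m pendant '[{"translation":[-0.001,0,0.03],"rotation":[0,0,0],"grip":-0.1},{"translation":[-0.001,0,0.06],"rotation":[0,0,0],"grip":-0.1},{"translation":[-0.001,0,0.085],"rotation":[0,0,0],"grip":-0.1},{"translation":[-0.001,0,0.098],"rotation":[0,0,0],"grip":-0.1},{"translation":[-0.001,0,0.099],"rotation":[0,0,0],"grip":-0.1}]'; python3 -m pendant '[{"translation":[0,0,0],"rotation":[0,0,0],"grip":-0.1},{"translation":[0,0,0.002],"rotation":[0,0,0],"grip":-0.1},{"translation":[0,0,0.002],"rotation":[0,0,0],"grip":-0.1}]';python3 -c "
from h import *
go([.4505,-.1417,.0])
b=snap('side','s20'); a=snap('wrist','w20')
c=cv2.resize(b[210:290,220:320,::-1],None,fx=5,fy=5,interpolation=cv2.INTER_CUBIC)[:392]
cv2.imwrite('pics/x20.png',np.hstack([c,a[:,:,::-1][:392,130:420][:400]]))
print(w2pix('side',[.431,-.151,0]))"
```

```text
[ 0.45   -0.1399  0.012 ]
t 24.8 pos [ 0.4517 -0.1422  0.1086] rot [3.138 0.    1.462] w 0.152 F [ 0.6 -0.3 -0. ]
 rel [ 0.0004 -0.0016  0.0986] rotv [0.004 0.    0.005]
clock: 25.3
ee_pos: [0.4489, -0.1424, 0.006]
eef_rot: [-3.137, -0.001, 1.462]
force: [-0.2, -0.2, 1.1]
width: 0.45
clock: 25.6
ee_pos: [0.451, -0.1431, 0.0069]
eef_rot: [3.14, 0.0, 1.462]
force: [0.3, 0.1, -0.5]
width: 0.449
t 25.6 pos [ 0.451  -0.1431  0.0069] rot [3.14  0.    1.462] w 0.449 F [ 0.3  0.1 -0.5]
 rel [ 0.0013 -0.0007  0.0069] rotv [0.001 0.    0.005]
[254.2626315  271.45919737]
```

```bash
ls pics/x20.png
```

```text
pics/x20.png
```

View pics/x20.png

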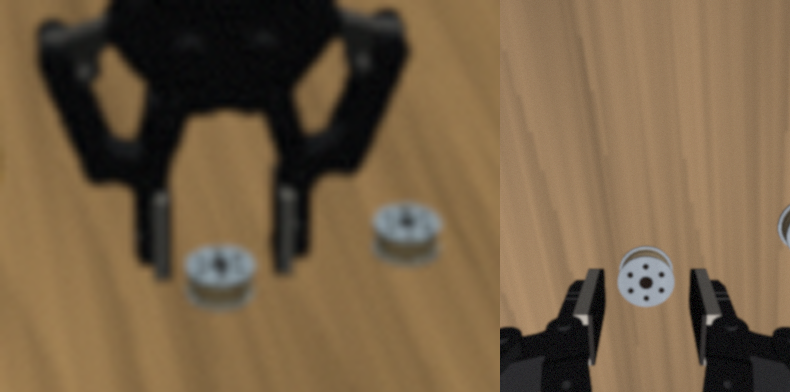

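```bash
python3 -m pendant '[{"translation":[0.001,0,0.002],"rotation":[0,0,0],"grip":-0.1},{"translation":[0.002,0,0.004],"rotation":[0,0,0],"grip":-0.1},{"translation":[0.002,0,0.005],"rotation":[0,0,0],"grip":-0.1},{"translation":[0.002,0,0.005],"rotation":[0,0,0],"grip":-0.1}]'; python3 -m pendant '[{"translation":[0,0,0.001],"rotation":[0,0,0],"grip":-0.1},{"translation":[0,0,0.002],"rotation":[0,0,0],"grip":-0.1},{"translation":[0,0,0.002],"rotation":[0,0,0],"grip":-0.1}]'; python3 -c "
from h import *
b=snap('side','s21')
cv2.imwrite('pics/x21.png',cv2.resize(b[210:290,220:320,::-1],None,fx=6,fy=6,interpolation=cv2.INTER_CUBIC))"
```

```text
clock: 26.1
ee_pos: [0.4506, -0.1408, 0.001]
eef_rot: [-3.141, -0.0, 1.462]
force: [1.0, 1.0, 0.2]
width: 0.45
clock: 26.4
ee_pos: [0.4506, -0.1409, -0.001]
eef_rot: [-3.141, -0.0, 1.462]
force: [-0.2, 0.2, 0.4]
width: 0.452
```

View pics/x21.png

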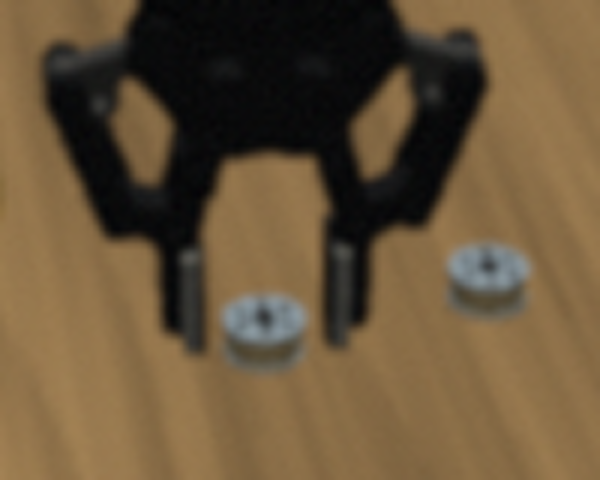

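```bash
python3 -m pendant '[{"translation":[0,0,0.001],"rotation":[0,0,0],"grip":-0.2},{"translation":[0,0,0.002],"rotation":[0,0,0],"grip":-0.25},{"translation":[0,0,0.002],"rotation":[0,0,0],"grip":-0.25}]';python3 -m pendant '[{"translation":[0,0,0],"rotation":[0,0,0],"grip":-0.35},{"translation":[0,0,0],"rotation":[0,0,0],"grip":-0.5},{"translation":[0,0,0],"rotation":[0,0,0],"grip":-0.7},{"translation":[0,0,0],"rotation":[0,0,0],"grip":-0.7}]' 30; python3 -c "
from h import *
go([.4505,-.1417,.0])
b=snap('side','s22'); a=snap('wrist','w22')
c=cv2.resize(b[210:290,220:320,::-1],None,fx=5,fy=5,interpolation=cv2.INTER_CUBIC)[:392]
cv2.imwrite('pics/x22.png',np.hstack([c,a[:,:,::-1][:392,130:420][:400]]))"
```

```text
clock: 26.75
ee_pos: [0.4507, -0.1409, -0.003]
eef_rot: [-3.141, -0.0, 1.462]
force: [-0.4, 0.3, -0.1]
width: 0.375
clock: 27.15
ee_pos: [0.4507, -0.1409, -0.0027]
eef_rot: [3.142, -0.0, 1.462]
force: [-0.4, 0.6, 3.1]
width: 0.286
t 27.15 pos [ 0.4507 -0.1409 -0.0027] rot [ 3.142 -0.     1.462] w 0.286 F [-0.4  0.6  3.1]
 rel [-0.0008 -0.0001 -0.0027] rotv [ 0.    -0.     0.005]
```

View pics/x22.png

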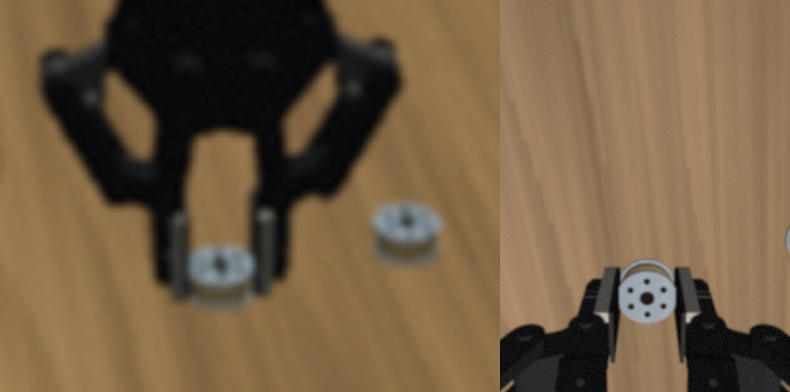

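```bash
python3 -m pendant '[{"translation":[0,0,0],"rotation":[0,0,0],"grip":-0.7},{"translation":[0,0,-0.02],"rotation":[0,0,0],"grip":-0.7},{"translation":[0,0,-0.06],"rotation":[0,0,0],"grip":-0.7},{"translation":[0,0,-0.1],"rotation":[0,0,0],"grip":-0.7},{"translation":[0,0,-0.14],"rotation":[0,0,0],"grip":-0.7}]' 40; python3 -c "
from h import *
go([.4290,.2337,.15],3.028)
a=snap('wrist','w23')"
```

```text
clock: 27.75
ee_pos: [0.4503, -0.1408, 0.1383]
eef_rot: [-3.141, -0.0, 1.462]
force: [0.9, 0.1, 0.6]
width: 0.28
t 27.75 pos [ 0.4503 -0.1408  0.1383] rot [-3.141 -0.     1.462] w 0.28 F [0.9 0.1 0.6]
 rel [ 0.37   -0.0619 -0.0116] rotv [-1.000e-03 -1.000e-03 -1.566e+00]
```

View pics/w23.png

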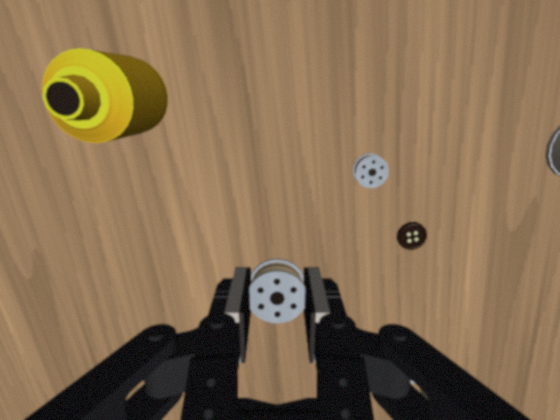

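The bobbin is held level between the pads at (277,295). The spare bobbin (372,171) and the button are untouched. Now I travel to the bobbins' bin, turning 90° so the linkage clears the dowel and the cone.

```bash
python3 -m pendant '[{"translation":[0.03,-0.005,-0.02],"rotation":[0,0,-0.13],"grip":-0.7},{"translation":[0.065,-0.01,-0.03],"rotation":[0,0,-0.26],"grip":-0.7},{"translation":[0.1,-0.016,-0.03],"rotation":[0,0,-0.39],"grip":-0.7},{"translation":[0.135,-0.022,-0.03],"rotation":[0,0,-0.52],"grip":-0.7},{"translation":[0.17,-0.028,-0.03],"rotation":[0,0,-0.65],"grip":-0.7}]'; python3 -c "
from h import *
go([.4290,.2337,.15],3.028)"
```

```text
clock: 28.3
ee_pos: [0.4411, 0.0324, 0.1672]
eef_rot: [3.141, 0.0, 2.117]
force: [0.7, -0.3, -0.1]
width: 0.275
t 28.3 pos [0.4411 0.0324 0.1672] rot [3.141 0.    2.117] w 0.275 F [ 0.7 -0.3 -0.1]
 rel [0.1783 0.0942 0.0172] rotv [ 0.     0.    -0.911]
```

```bash
python3 -m pendant '[{"translation":[0.025,0.013,0],"rotation":[0,0,-0.13],"grip":-0.7},{"translation":[0.05,0.026,0],"rotation":[0,0,-0.26],"grip":-0.7},{"translation":[0.075,0.04,0],"rotation":[0,0,-0.39],"grip":-0.7},{"translation":[0.1,0.053,0],"rotation":[0,0,-0.52],"grip":-0.7},{"translation":[0.125,0.066,0],"rotation":[0,0,-0.65],"grip":-0.7}]'; python3 -c "
from h import *
go([.4290,.2337,.10],3.028)"
```

```text
clock: 28.8
ee_pos: [0.4333, 0.1733, 0.167]
eef_rot: [-3.141, -0.0, 2.767]
force: [-0.2, -0.4, -0.7]
width: 0.279
t 28.8 pos [0.4333 0.1733 0.167 ] rot [-3.141 -0.     2.767] w 0.279 F [-0.2 -0.4 -0.7]
 rel [0.0261 0.0547 0.0669] rotv [-0.    -0.    -0.261]
```

```bash
python3 -m pendant '[{"translation":[0.015,0.03,0],"rotation":[0,0,-0.13],"grip":-0.7},{"translation":[0.026,0.054,0.01],"rotation":[0,0,-0.261],"grip":-0.7},{"translation":[0.026,0.0545,0.045],"rotation":[0,0,-0.261],"grip":-0.7},{"translation":[0.026,0.0545,0.065],"rotation":[0,0,-0.261],"grip":-0.7},{"translation":[0.026,0.0545,0.065],"rotation":[0,0,-0.261],"grip":-0.7}]'; python3 -m pendant '[{"translation":[0,0,0],"rotation":[0,0,0],"grip":-0.7},{"translation":[0,0,0],"rotation":[0,0,0],"grip":-0.7}]';python3 -c "
from h import *
go([.4290,.2337,.008],3.028)
b=snap('side','s24'); a=snap('wrist','w24')
c=cv2.resize(b[100:240,180:320,::-1],None,fx=2.8,fy=2.8,interpolation=cv2.INTER_CUBIC)[:392]
cv2.imwrite('pics/x24.png',np.hstack([c,a[:,:,::-1][:392,80:470]]))"
```

```text
clock: 29.3
ee_pos: [0.4278, 0.2316, 0.0999]
eef_rot: [-3.138, -0.004, 3.024]
force: [0.4, 0.6, 0.3]
width: 0.284
clock: 29.5
ee_pos: [0.4303, 0.2327, 0.1031]
eef_rot: [3.14, 0.001, 3.022]
force: [-0.1, -0.3, -0.2]
width: 0.281
t 29.5 pos [0.4303 0.2327 0.1031] rot [3.140e+00 1.000e-03 3.022e+00] w 0.281 F [-0.1 -0.3 -0.2]
 rel [0.0015 0.0008 0.0951] rotv [ 0.001  0.001 -0.006]
```

View pics/x24.png

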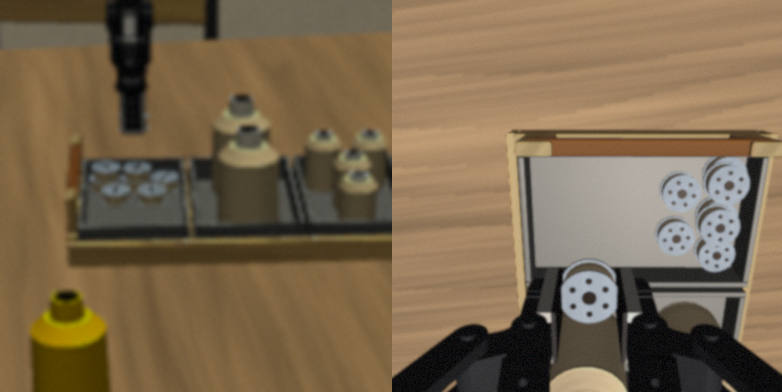

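```bash
python3 -m pendant '[{"translation":[0.001,0.001,0.025],"rotation":[0,0,0],"grip":-0.7},{"translation":[0.001,0.001,0.055],"rotation":[0,0,0],"grip":-0.7},{"translation":[0.001,0.001,0.078],"rotation":[0,0,0],"grip":-0.7},{"translation":[0.001,0.001,0.088],"rotation":[0,0,0],"grip":-0.7},{"translation":[0.001,0.001,0.09],"rotation":[0,0,0],"grip":-0.7}]'; python3 -m pendant '[{"translation":[0,0,0.001],"rotation":[0,0,0],"grip":-0.7},{"translation":[0,0,0.002],"rotation":[0,0,0],"grip":-0.7},{"translation":[0,0,0.002],"rotation":[0,0,0],"grip":-0.7}]';python3 -c "
from h import *
b=snap('side','s25'); a=snap('wrist','w25')
c=cv2.resize(b[100:240,180:320,::-1],None,fx=2.8,fy=2.8,interpolation=cv2.INTER_CUBIC)[:392]
cv2.imwrite('pics/x25.png',np.hstack([c,a[:,:,::-1][:392,80:470]]))"
```

```text
clock: 30.1
ee_pos: [0.4286, 0.2335, 0.0118]
eef_rot: [-3.141, -0.001, 3.023]
force: [0.4, 0.2, 0.1]
width: 0.283
clock: 30.4
ee_pos: [0.4293, 0.2339, 0.011]
eef_rot: [3.14, 0.001, 3.023]
force: [0.1, 0.3, 0.8]
width: 0.28
```

View pics/x25.png

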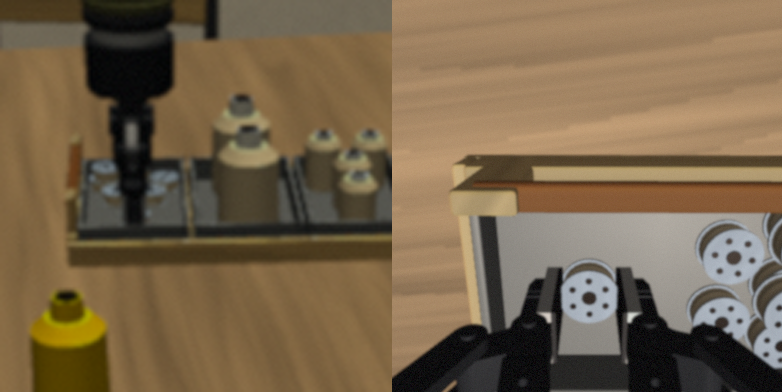

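```bash
python3 -m pendant '[{"translation":[0,0,0.001],"rotation":[0,0,0],"grip":-0.7},{"translation":[0,0,0.002],"rotation":[0,0,0],"grip":-0.7},{"translation":[0,0,0.0025],"rotation":[0,0,0],"grip":-0.7}]'; python3 -m pendant '[{"translation":[0,0,0.0005],"rotation":[0,0,0],"grip":-0.7},{"translation":[0,0,0.001],"rotation":[0,0,0],"grip":-0.7},{"translation":[0,0,0.001],"rotation":[0,0,0],"grip":-0.7}]'
```

```text
clock: 30.8
ee_pos: [0.4287, 0.2336, 0.0076]
eef_rot: [-3.142, -0.0, 3.023]
force: [-0.8, 0.0, 0.5]
width: 0.283
clock: 31.1
ee_pos: [0.4287, 0.2336, 0.0073]
eef_rot: [3.141, 0.0, 3.023]
force: [-0.6, 0.1, 8.5]
width: 0.277
```

Contact came at 8.5 N, at the expected height (0.0073), so I release.

```bash
python3 -m pendant '[{"translation":[0,0,-0.0005],"rotation":[0,0,0],"grip":-0.4},{"translation":[0,0,-0.0005],"rotation":[0,0,0],"grip":-0.3},{"translation":[0,0,-0.0005],"rotation":[0,0,0],"grip":-0.2},{"translation":[0,0,-0.0005],"rotation":[0,0,0],"grip":-0.2},{"translation":[0,0,-0.0005],"rotation":[0,0,0],"grip":-0.2}]'; python3 -m pendant '[{"translation":[0,0,-0.01],"rotation":[0,0,0],"grip":-0.2},{"translation":[0,0,-0.03],"rotation":[0,0,0],"grip":-0.2},{"translation":[0,0,-0.07],"rotation":[0,0,0],"grip":-0.2},{"translation":[0,0,-0.11],"rotation":[0,0,0],"grip":-0.2},{"translation":[0,0,-0.15],"rotation":[0,0,0],"grip":-0.2}]'; python3 -m pendant '[{"translation":[0.02,-0.03,-0.03],"rotation":[0,0,0],"grip":0},{"translation":[0.02,-0.03,-0.06],"rotation":[0,0,0],"grip":0.3},{"translation":[0.02,-0.03,-0.06],"rotation":[0,0,0],"grip":0.3},{"translation":[0.02,-0.03,-0.06],"rotation":[0,0,0],"grip":0.3}]'; python3 -c "
from h import *
go([.4290,.2337,.008],3.028)
b=snap('side','s26'); a=snap('wrist','w26'); t=snap('top','t26')
c=cv2.resize(b[80:270,170:450,::-1],None,fx=2.8,fy=2.8,interpolation=cv2.INTER_CUBIC)
cv2.imwrite('pics/x26.png',c)"
```

```text
clock: 31.6
ee_pos: [0.4287, 0.2336, 0.0071]
eef_rot: [-3.142, -0.0, 3.023]
force: [0.0, 0.2, 0.8]
width: 0.401
clock: 32.1
ee_pos: [0.4284, 0.2332, 0.1593]
eef_rot: [-3.141, -0.0, 3.023]
force: [0.6, 0.3, -0.6]
width: 0.402
clock: 32.5
ee_pos: [0.4057, 0.2063, 0.2182]
eef_rot: [3.14, 0.002, 3.023]
force: [0.2, 0.1, 0.1]
width: 0.65
t 32.5 pos [0.4057 0.2063 0.2182] rot [3.140e+00 2.000e-03 3.023e+00] w 0.65 F [0.2 0.1 0.1]
 rel [-0.0194  0.0297  0.2103] rotv [ 0.001  0.002 -0.005]
```

View pics/x26.png

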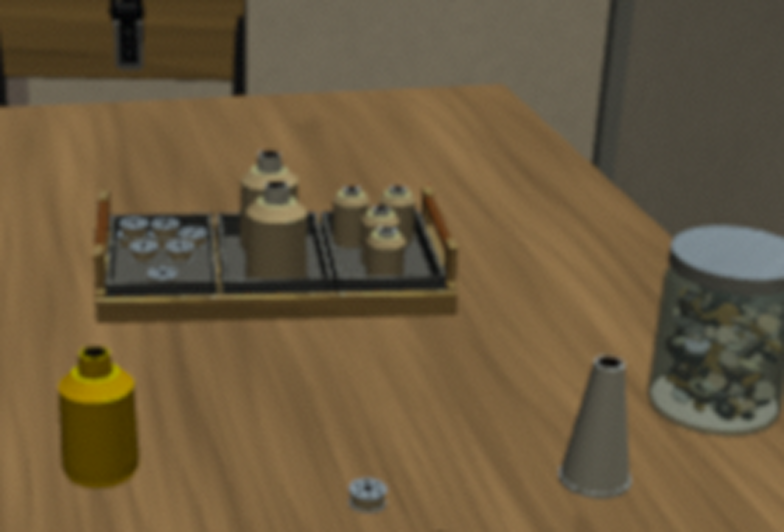

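View pics/w26.png

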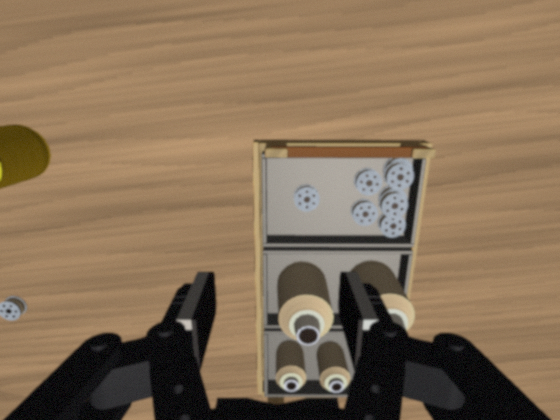

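View pics/t26.png

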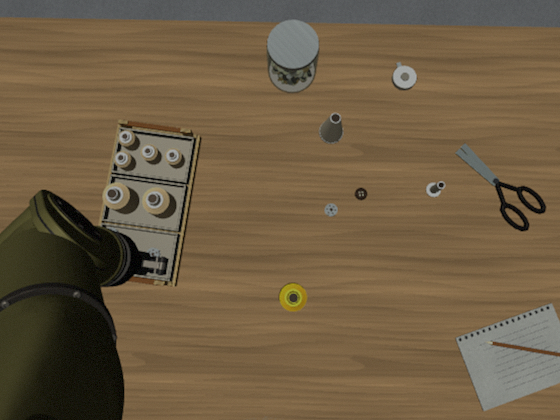

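All four pieces are in their bins: the bobbin flat at wrist (307,198), the cone at top (155,201) and the reels at top (150,153) and (174,157). The look-alikes are where they started. Handing in.

```bash
python3 -c "
from h import *
ticket.close_job()"
```

```text
the job is handed in; nothing more can be done
```

All four full pieces are back in the caddy and I handed the job in at about 32.7 s of the 112 s allowed. I placed them in the order asked: the cone, both reels, then the bobbin that started nearest the base.

**Last checks:** the side, top and wrist pictures show the cone and both reels standing upright in their bins and the bobbin lying flat in its own. The empty cone, empty reel, coat button, yellow cone and spare bobbin are at the same picture positions as at the start. The gripper is open and well clear of everything, with about zero force on it.

**What failed or disagreed:**
- **First bobbin grasp:** it closed on nothing. The fingertips stood about level with the TCP, not 19 mm ahead of it as stated. I went about 10 mm lower and the second grasp held.
- **Reel placement:** I stood the reels one behind the other in the reels' free floor, not side by side at x ±22.

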